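# Set the pressure shoe of a strip feeder with a gauge blade

### The arm

A 6-joint arm with a two-finger parallel gripper is mounted at the origin on a cart in front of the work surface, level with it; the furniture and walls round the work are solid. World frame = base frame: x ahead of the robot, y to its left, z up, the work surface at z = 0. Lengths are in m, angles in rad, forces in N, time in s.
With the tool pointing down it reaches from about 0.275 to 0.825 m from the base axis. Payload 4.9 kg.
Tool frame: the origin (TCP) lies midway between the tips of the shut fingers; the grasp point (between the pads) lies 19 mm behind it; z points along the fingers, y is the direction in which the jaws open and shut (so a half turn about z gives the same grasp; the last joint's range is limited). The gripper opens to 85 mm and grips with 20 to 120 N. Pads are 22 mm wide; open, the fingers measure 114 mm over their backs; the gripper's body (76 mm by 85 mm) begins 54 mm behind the grasp point. The pads swing forward as they close: fully open they stand 13 mm farther back than shut.
Start: joints at [1.004, 0.326, -0.193, 1.052, 0, 1.437], TCP at [0.231, 0.499, 0.231] pointing down, gripper open.
Joint ranges: [-2.65, 2.65], [-0.97, 1.79], [-1.3, 1.35], [-1.93, 2.1], [-1.47, 1.37], [-3.14, 3.14]. Speed limits (rad/s): [2.57, 2.57, 3.14, 3.14, 3.14, 3.14].

### API

Orientations are given as a unit quaternion [x, y, z, w].
In Python, from workcell import r gives the robot as it stands. The module is installed in compiled form; this text tells all that it offers.
- The arm moves only by the tool servo_tool, never from a script. Its argument "targets" is text: rows parted by semicolons, each of 7 numbers parted by spaces: the shift along the tool's x, y, z normalised to -1 to 1, where 1 is 100 mm, then the turn, a rotation vector about the tool's x, y, z normalised to -1 to 1, where 1 is pi/2 rad, then the opening, from 0 (shut) to 1 (fully open). A call has 1 to 5 rows; each row is the pose to reach, as a shift and turn from the pose commanded when the call began, along the tool's axes at that moment; what a row does not reach only later rows make up. A row lasts 1/12 s, in which the tool goes at most 41.7 mm and 7.16 degrees, less where a joint would pass 70% of its speed; a pose out of reach is approached as far as the arm can. A call with a number of a shift or a turn outside -1 to 1 is refused whole. A call with a gripper value outside its range is refused whole. The fingers move at their own pace and stop on an object; "squeeze" is the grip in N (left out, the last holds). Time passes only in rows, so rows that repeat a pose let the fingers close. It gives the time, the measured TCP pose, the force and the opening at its end, in the units of the state.
- r.observe(): the state, without advancing time (a new reading comes with each control period).
- r.capture(name): name is "side" or "top" or "wrist"; returns (picture, depth): 384x512x3 uint8, red, green, blue; 384x512 float32, m along the optical axis (not along the pixel's ray), 0 where there is no reading.
- r.calibration(name): a dict with "mtx" (3x3 intrinsics, pixels), "extrinsics" (4x4, takes a point from world to camera coordinates). Camera axes: x right, y up, looking along -z (the intrinsics and any distortion apply to the point x, -y, -z); pixel columns grow to the right and rows downward; lengths in m; the calibration is good to about 2 mm. The wrist camera is an equidistant fisheye: a pixel r from the principal point sees the ray r / f radians off the axis. A picture is of the moment at which its call begins: read the wrist's pose just before it. calibration takes no time and is no camera call; for the wrist camera it gives the pose at the moment of the call.
- r.close_job(): hands the job in, once; it reports no verdict.
The state is a dict: "t": time; "joint_positions": joint angles; "qvel": joint speeds; "joint_efforts": joint torques, N m; "eef_pos": TCP position; "tool_rot": TCP orientation; "force": force on the tool from outside, world axes, zero at the start; "moment": the same for the moment, N m; "width": opening from 0.0 (shut) to 1.0 (fully open).
Only numpy, scipy, OpenCV 4.12 (cv2) and the standard library are available. Lean on these libraries where they do the work, as an engineer would, in place of code of your own. Each camera call takes 0.05 s, during which the arm holds its last target.

### The job

Slide the steel gauge blade along the feeder's channel until it lies right through the gap under the pressure shoe, and let go of it. Then turn the black wing knob on top clockwise until the blade just drags, so that a gentle pull of about 4 newtons makes it slide; never clamp it hard. Leave the blade lying through the gap, dragging like this.

Things in the scene. Friction and masses are not known exactly. Their poses are not given: they have to be found in the camera images.
- feeder: Grey head of a small strip feeder, fixed to the bench. Origin: on the bench, straight under the knob axis. +x runs along the channel, the way the blade is pushed in; y across, z up. Bed 200 mm long (x -150 to +50), 70 mm wide, top 25 mm above the bench. A portal over it (x -17 to +17, y -48 to +48, top at 101 mm) carries the knob and the sprung pressure shoe.
- channel_mouth (a point): Start of the flared mouth of the channel, middle, on top of the bed (axes as the feeder's, 67 mm before the knob axis). The mouth narrows over 22 mm to two bright rails, 8 mm high and 29 mm apart inside; they run to an end stop 42 mm beyond the knob axis. Before the mouth the bed is bare for 83 mm.
- under_shoe (a point): Point on top of the bed under the middle of the pressure shoe, on the knob axis. The steel shoe is 36 mm long (x), 22 mm wide, on a spring of 5 N per mm. With the knob fully backed off it clears a blade on the bed by 5.2 mm on average, but its liner is worn unevenly: the true figure is anywhere from 3.2 to 7.2 mm, so the touching point must be felt.
- plunger: Bright round screw plunger above the spring and shoe, on the knob axis, carrying them. Moves only straight down, 2.5 mm for each radian of knob, and does not show where the shoe touches. Its origin lies at the feeder's origin when the knob is fully backed off, and below it otherwise.
- knob_grip (a point): Middle of the black wing knob, 127 mm above the bench: a bar 56 mm long (point x), 12 mm thick (y), from 112 to 138 mm above the bench. Fully backed off, its x is the feeder's x; starts 0 to 0.6 rad on from there; travel 4.2 rad. Clockwise from above lowers the shoe: about 12 N more on the blade per radian once it touches. Stiff (0.1 N m), stays where left.
- blade: Gauge blade: flat bright steel strip 170 x 24 x 4 mm, about 90 g, upright grip tab at its tail. Origin: underside, middle of its length; +x points to the narrowed nose, z up. Starts flat on the bench. Friction in the channel is about 0.3 on both faces: the pull that slides it is about 0.6 times the shoe's force (under 0.5 N with no shoe force), felt by tugging the tab a few mm. A side load rubs too.
- blade_grip (a point): Point to grasp the blade, in its upright tab: 26 mm above the blade's underside, 67 mm behind the middle. The tab is 12 mm thick (this point's y, across the blade), 30 mm long (x) and rises to 44 mm above the underside.
- blade_nose (a point): Tip of the blade's nose, 2 mm above the underside, 85 mm ahead of the middle; x points along the blade. The blade lies right through the gap when this tip is more than 18 mm beyond the knob axis along the feeder's x.
There are look-alikes about, which are no part of the job. There is more than one size of the blade; the job needs the larger.

How it is judged:
On the way:
1. the blade lies flat in the channel, right through under the shoe (x of blade_nose in the frame of feeder above 0.018 m and angle between the x axis of feeder and the x axis of blade_nose, either way round below 0.12 rad and z of blade_nose in the frame of feeder below 0.031 m and contact force between the fingers and blade below 0.2 N), for 0.2 s.
At the end, for the whole second after the job is handed in: The released blade lies at rest, flat and along the channel, its nose at least 18 mm beyond the knob axis (right through under the shoe), and the sprung shoe presses on it with 4 to 11 N, so that it slides under a pull of about 2.5 to 6.5 N (contact force between plunger and blade between 4 and 11 N and x of blade_nose in the frame of feeder above 0.018 m and z of blade_nose in the frame of feeder below 0.031 m and linear speed of blade below 0.01 m/s and angle between the x axis of feeder and the x axis of blade_nose, either way round below 0.12 rad); the robot touches nothing.
It fails at once if the shoe clamps the blade with more than 20 N (contact force between plunger and blade above 20 N).
It also fails if it takes over 72 s, if anything falls off the work surface, if the arm or the gripper's body presses on something with over 40 N, if the wrist force passes 120 N, or if a joint passes its speed limit or range.

## Working session

There is one attempt and no reset: what is moved stays moved. The work goes in short steps, Python scripts to look and compute and a tool call to move; the robot and the scene stay as the last step left them, time stands still between calls to the robot, and variables do not carry over. Pictures are saved under pics/ and viewed, and the job is handed in when it is done.

Besides the shell and the picture viewer there is one more tool, called as a command line: name --argument value ..., lists and objects as JSON in quotes. servo_tool: Moves the arm, as the interface text tells. Its arguments: {"type":"object","properties":{"targets":{"type":"string"},"squeeze":{"type":"number"}},"required":["targets"]}

```bash
mkdir -p pics
python3 - <<'E'
from workcell import r
import cv2,numpy as np
s=r.observe();print({k:np.round(v,3) for k,v in s.items()})
for n in ["side","top","wrist"]:
    c=r.calibration(n);print(n,np.round(c["mtx"],2).tolist(),np.round(c["extrinsics"],4).tolist(),[k for k in c])
    im,d=r.capture(n);cv2.imwrite(f"pics/{n}0.png",im[:,:,::-1]);np.savez(f"pics/{n}0.npz",im=im,d=d,K=c["mtx"],E=c["extrinsics"])
E
```

```text
{'t': np.float64(0.0), 'joint_positions': array([ 1.004,  0.327, -0.194,  1.052, -0.   ,  1.437]), 'qvel': array([-0.   , -0.002,  0.001, -0.001, -0.001,  0.001]), 'joint_efforts': array([ 1.0000e-03, -4.4340e+01,  2.6244e+01,  1.6000e-02, -0.0000e+00,
       -0.0000e+00]), 'eef_pos': array([0.23 , 0.499, 0.23 ]), 'tool_rot': array([ 0.215,  0.977, -0.001, -0.   ]), 'force': array([0.128, 0.378, 0.131]), 'moment': array([-0.004, -0.026, -0.03 ]), 'width': np.float64(1.002)}
side [[373.67, 0.0, 261.31], [0.0, 373.67, 191.25], [0.0, 0.0, 1.0]] [[0.9911, -0.1322, 0.0141, -0.5406], [0.0728, 0.6284, 0.7745, -0.0424], [-0.1112, -0.7666, 0.6325, -0.9814], [0.0, 0.0, 0.0, 1.0]] ['mtx', 'extrinsics']
top [[497.39, 0.0, 258.52], [0.0, 497.39, 196.52], [0.0, 0.0, 1.0]] [[0.0015, -0.9998, -0.0216, -0.1344], [0.9816, -0.0026, 0.1909, -0.5303], [-0.1909, -0.0215, 0.9814, -1.2262], [0.0, 0.0, 0.0, 1.0]] ['mtx', 'extrinsics']
wrist [[297.32, 0.0, 258.92], [0.0, 297.32, 189.61], [0.0, 0.0, 1.0]] [[0.419, 0.908, -0.002, -0.5491], [-0.8716, 0.4016, -0.2812, 0.0368], [-0.2545, 0.1196, 0.9597, -0.3782], [0.0, 0.0, 0.0, 1.0]] ['mtx', 'extrinsics']
```

View pics/side0.png

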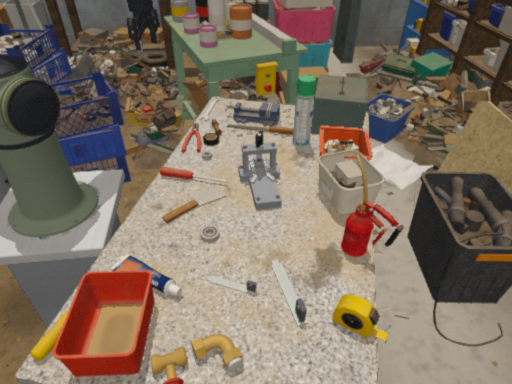

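View pics/top0.png

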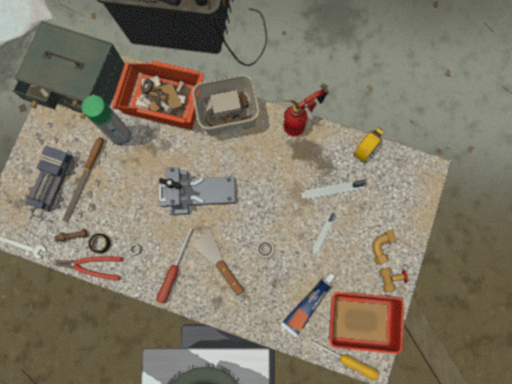

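View pics/wrist0.png

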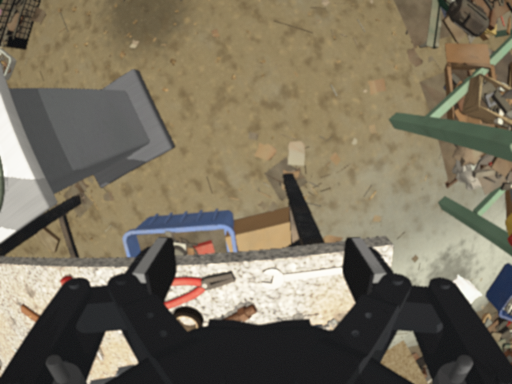

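```bash
cat > h.py <<'E'
import numpy as np,cv2
def bp(K,E,px,d):
    u,v=px; x=(u-K[0,2])/K[0,0]*d; y=(v-K[1,2])/K[1,1]*d
    return (np.linalg.inv(E)@np.array([x,-y,-d,1]))[:3]
def ray(K,E,px,z):
    a=bp(K,E,px,1.0);c=np.linalg.inv(E)[:3,3];t=(z-c[2])/(a[2]-c[2]);return c+t*(a-c)
def rayf(K,E,px,z):
    v=np.array([px[0]-K[0,2],px[1]-K[1,2]]);rr=np.linalg.norm(v);th=rr/K[0,0]
    d=np.array([v[0]/rr*np.sin(th),-v[1]/rr*np.sin(th),-np.cos(th)])
    Ei=np.linalg.inv(E);w=Ei[:3,:3]@d;c=Ei[:3,3];return c+w*(z-c[2])/w[2]
E
python3 - <<'E'
import cv2,numpy as np
im=cv2.imread("pics/top0.png")
a=cv2.resize(im[160:220,150:250],None,fx=8,fy=8,interpolation=cv2.INTER_CUBIC)
b=cv2.resize(im[165:215,295:375],None,fx=8,fy=8,interpolation=cv2.INTER_CUBIC)
cv2.imwrite("pics/a.png",a);cv2.imwrite("pics/b.png",b)
im=cv2.imread("pics/side0.png")
cv2.imwrite("pics/c.png",cv2.resize(im[125:215,220:300],None,fx=6,fy=6,interpolation=cv2.INTER_CUBIC))
E
```

```text
(no output)
```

View pics/a.png

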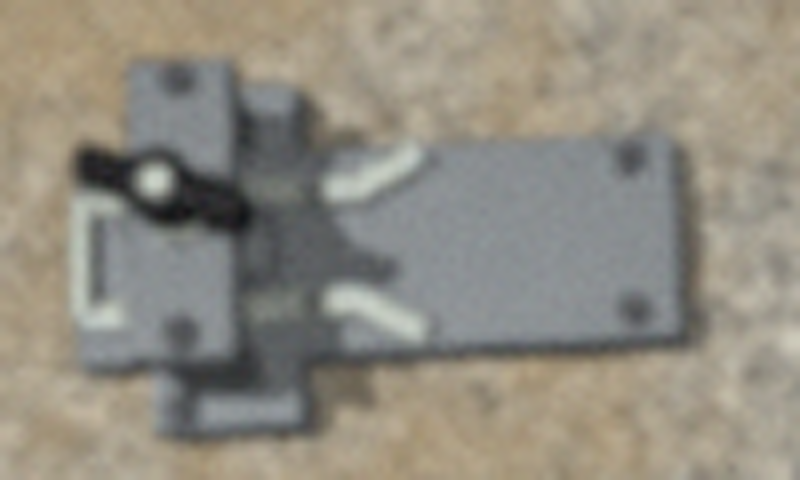

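View pics/b.png

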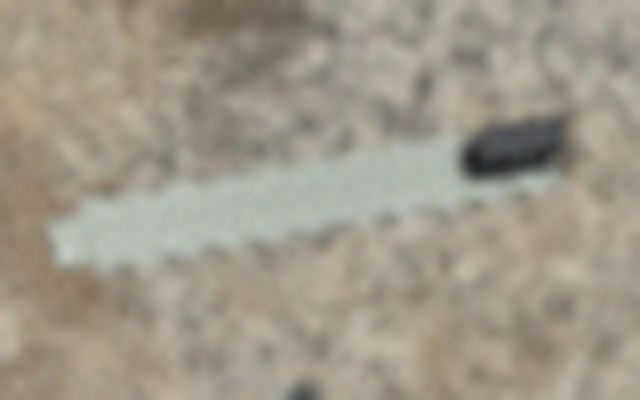

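View pics/c.png

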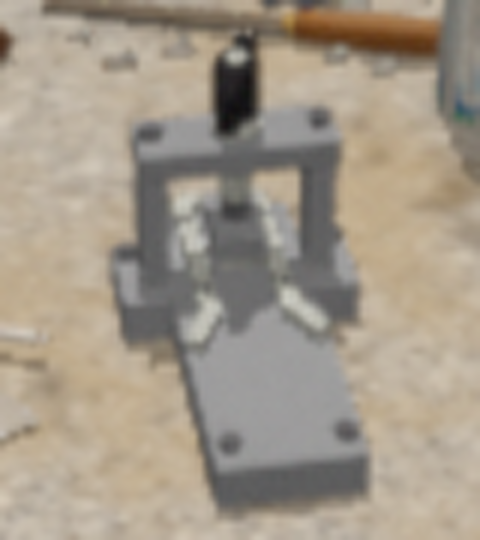

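Run:
```python
import numpy as np
from h import *
f=np.load("pics/top0.npz");K,E,d=f["K"],f["E"],f["d"]
A=lambda p,z:np.round(ray(K,E,(150+p[0]/8-.44,160+p[1]/8-.44),z),4)
B=lambda p,z:np.round(ray(K,E,(295+p[0]/8-.44,165+p[1]/8-.44),z),4)
print("bed end",A((673,138),.025),A((683,335),.025))
print("left bed",A((78,365),.025))
for p in [(130,60),(235,60),(235,358)]:print("portal",A(p,.101))
print("knob cap",A((157,180),.14),A((78,160),.138),A((248,215),.138))
print("mouth",A((425,150),.033),A((425,335),.033), "throat",A((330,190),.033),A((330,295),.033))
for p in [(72,225),(72,265),(560,180)]:print("blade",B(p,.004))
print("tab top",B((465,160),.044),B((565,130),.044),B((515,145),.044))
for uv in [(170,182),(200,187),(190,172),(335,190),(352,184),(358,183)]:
  print(uv,np.round(bp(K,E,uv,d[uv[1],uv[0]]),4))
# mask blade: bright steel
im=f["im"][165:215,295:375].astype(int)
# edges along columns using depth
z=np.array([[bp(K,E,(u,v),d[v,u])[2] for u in range(295,375)] for v in range(165,215)])
print(np.round(z.max(),3)); 
ys,xs=np.where(z>.03);P=np.array([bp(K,E,(u+295,v+165),d[v+165,u+295]) for v,u in zip(ys,xs)])
print(len(P),P.mean(0),P.min(0),P.max(0))
```

```text
bed end [ 0.5881 -0.0685  0.025 ] [ 0.5221 -0.0725  0.025 ]
left bed [0.5126 0.1256 0.025 ]
portal [0.5958 0.096  0.101 ]
portal [0.5957 0.0631 0.101 ]
portal [0.5012 0.0601 0.101 ]
knob cap [0.5486 0.0781 0.14  ] [0.5553 0.1026 0.138 ] [0.5382 0.0507 0.138 ]
mouth [0.5825 0.0123 0.033 ] [0.5208 0.0109 0.033 ] throat [0.5692 0.0432 0.033 ] [0.5341 0.0422 0.033 ]
blade [ 0.5491 -0.2534  0.004 ]
blade [ 0.5356 -0.2532  0.004 ]
blade [ 0.5639 -0.4154  0.004 ]
tab top [ 0.562  -0.3773  0.044 ] [ 0.5718 -0.4098  0.044 ] [ 0.5669 -0.3936  0.044 ]
(170, 182) [0.5486 0.076  0.1406]
(200, 187) [0.5612 0.0201 0.0238]
(190, 172) [ 0.6083  0.0519 -0.0021]
(335, 190) [ 0.5561 -0.3368  0.0043]
(352, 184) [ 0.5698 -0.3805  0.0154]
(358, 183) [ 0.5662 -0.3912  0.0437]
1.302
77 [ 0.51936761 -0.35391852  0.25436383] [ 0.28665115 -0.41029735  0.03121081] [ 0.57793954 -0.16208598  1.30170947]
```

servo_tool --targets "-1 -1 0 0 0 0 1;-1 -1 0 0 0 0 1;-1 -1 0 0 0 0 1;-1 -1 0 0 0 0 1"

```text
t: 0.48
eef_pos: [0.2796, 0.3626, 0.2307]
tool_rot: [0.216, 0.976, -0.002, -0.0]
force: [-0.5, 0.3, -0.0]
width: 0.999
```

```bash
cat > p.py <<'E'
# plan: python3 p.py x y z yaw_y_deg  -> shift in tool units from present measured pose
import sys,numpy as np
from scipy.spatial.transform import Rotation as R
from workcell import r
def st():
    s=r.observe();return s,np.array(s["eef_pos"]),R.from_quat(s["tool_rot"])
def yaw(Rt):
    y=Rt.as_matrix()[:,1];return np.degrees(np.arctan2(y[1],y[0]))
if __name__=="__main__":
    s,p,Rt=st()
    print("t %.2f p %s yaw %.2f z-axis %s j6 %.2f F %s w %.3f"%(s["t"],np.round(p,4),yaw(Rt),np.round(Rt.as_matrix()[:,2],4),s["joint_positions"][5],np.round(s["force"],2),s["width"]))
    if len(sys.argv)>3:
        t=np.array([float(a) for a in sys.argv[1:4]])
        print("shift",np.round(Rt.inv().apply(t-p)/.1,4))
        if len(sys.argv)>4:
            a=np.radians(float(sys.argv[4]));y=np.array([np.cos(a),np.sin(a),0]);z=np.array([0,0,-1.]);x=np.cross(y,z)
            print("turn",np.round((Rt.inv()*R.from_matrix(np.c_[x,y,z])).as_rotvec()/(np.pi/2),4))
E
python3 p.py .567 -.394 .2 10
```

```text
t 0.48 p [0.2796 0.3626 0.2307] yaw 65.07 z-axis [-8.0e-04 -2.9e-03 -1.0e+00] j6 1.19 F [-0.49  0.29 -0.02] w 0.999
shift [-5.7955 -5.6491  0.3272]
turn [-0.0016  0.0012  0.6119]
```

servo_tool --targets "-1 -1 0 0 0 0 1;-1 -1 0 0 0 0 1;-1 -1 0 0 0 0 1;-1 -1 0 0 0 0 1"

```text
t: 0.82
eef_pos: [0.3288, 0.2303, 0.2311]
tool_rot: [0.216, 0.976, -0.001, 0.0]
force: [-0.4, 0.3, 0.3]
width: 1.003
```

servo_tool --targets "-1 -1 0 0 0 0 1;-1 -1 0 0 0 0 1;-1 -1 0 0 0 0 1;-1 -1 0 0 0 0 1"

```text
t: 1.15
eef_pos: [0.3784, 0.0975, 0.2314]
tool_rot: [0.217, 0.976, -0.001, 0.001]
force: [0.4, 0.8, 0.2]
width: 1.0
```

servo_tool --targets "-1 -1 0 0 0 0 1;-1 -1 0 0 0 0 1;-1 -1 0 0 0 0 1;-1 -1 0 0 0 0 1"

```text
t: 1.48
eef_pos: [0.4277, -0.0358, 0.2314]
tool_rot: [0.217, 0.976, -0.001, 0.001]
force: [0.4, 0.5, 0.7]
width: 1.0
```

servo_tool --targets "-1 -1 0 0 0 0.31 1;-1 -1 0 0 0 0.31 1;-1 -1 0 0 0 0.31 1;-1 -1 0 0 0 0.31 1"

```text
t: 1.82
eef_pos: [0.4764, -0.1691, 0.2311]
tool_rot: [0.448, 0.894, -0.001, 0.001]
force: [-0.2, -0.2, 0.2]
width: 1.001
```

```bash
python3 p.py .567 -.394 .2 10
```

```text
t 1.82 p [ 0.4764 -0.1691  0.2311] yaw 36.74 z-axis [ 0.0014 -0.0022 -1.    ] j6 0.44 F [-0.16 -0.25  0.19] w 1.001
shift [-2.3431 -0.6197  0.3173]
turn [0.0003 0.0017 0.2971]
```

servo_tool --targets "-1 -0.3 0.1 0 0 0.297 1;-1 -0.3 0.1 0 0 0.297 1;-1 -0.3 0.1 0 0 0.297 1;-1 -0.3 0.1 0 0 0.297 1"

```text
t: 2.15
eef_pos: [0.5125, -0.2666, 0.2199]
tool_rot: [0.643, 0.766, -0.0, 0.0]
force: [0.3, 0.1, 0.4]
width: 1.001
```

```bash
python3 p.py .567 -.394 .2 10
python3 - <<'E'
from workcell import r
import cv2,numpy as np
c=r.calibration("wrist");im,d=r.capture("wrist");cv2.imwrite("pics/w1.png",im[:,:,::-1]);np.savez("pics/w1.npz",im=im,d=d,K=c["mtx"],E=c["extrinsics"])
E
```

```text
t 2.15 p [ 0.5125 -0.2666  0.2199] yaw 10.01 z-axis [ 0.     -0.0013 -1.    ] j6 0.79 F [0.28 0.1  0.43] w 1.001
shift [-1.3493  0.3149  0.201 ]
turn [-0.0001  0.0008  0.0001]
```

View pics/w1.png

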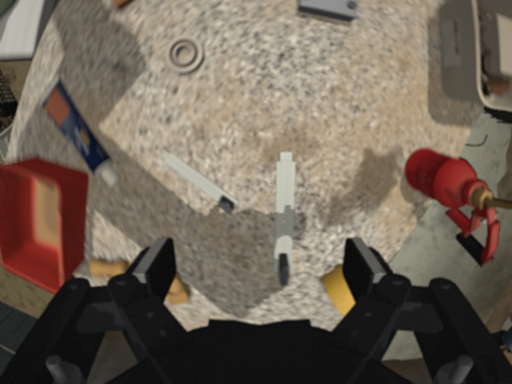

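Run:
```python
import numpy as np,cv2
from h import *
f=np.load("pics/w1.npz");K,E=f["K"],f["E"]
cv2.imwrite("pics/w1c.png",cv2.resize(f["im"][140:300,240:330,::-1],None,fx=3.7,fy=3.7,interpolation=cv2.INTER_CUBIC))
for p,z in [((286.5,152),.004),((283,252),.044),((283,282),.044),((277,200),.004),((295,200),.004)]: print(p,np.round(rayf(K,E,p,z),4))
```

```text
(286.5, 152) [ 0.5433 -0.247   0.004 ]
(283, 252) [ 0.5589 -0.3606  0.044 ]
(283, 282) [ 0.5681 -0.4037  0.044 ]
(277, 200) [ 0.5435 -0.3094  0.004 ]
(295, 200) [ 0.5662 -0.3054  0.004 ]
```

View pics/w1c.png

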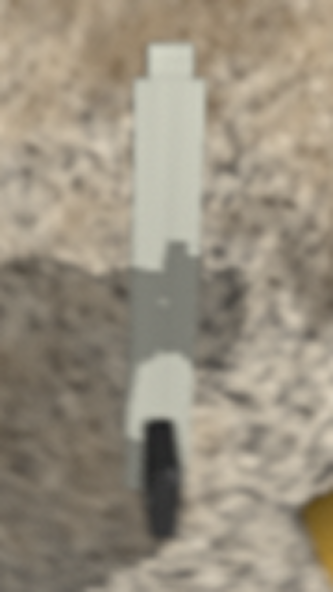

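servo_tool --targets "-1 0.3 0.5 0 0 0 1;-1 0.3 0.5 0 0 0 1;-1 0.3 0.5 0 0 0 1;-1 0.3 0.5 0 0 0 1"

```text
t: 2.53
eef_pos: [0.5594, -0.3578, 0.1666]
tool_rot: [0.639, 0.769, -0.001, -0.002]
force: [-0.8, 0.1, -1.3]
width: 1.0
```

```bash
python3 p.py .569 -.395 .05 10.5;python3 p.py .569 -.395 .009 10.5
```

```text
t 2.53 p [ 0.5594 -0.3578  0.1666] yaw 10.54 z-axis [-0.0032  0.0013 -1.    ] j6 0.71 F [-0.79  0.05 -1.31] w 1.000
shift [-0.3853  0.03    1.165 ]
turn [-0.0019 -0.0012  0.0004]
t 2.53 p [ 0.5594 -0.3578  0.1666] yaw 10.54 z-axis [-0.0032  0.0013 -1.    ] j6 0.71 F [-0.79  0.05 -1.31] w 1.000
shift [-0.3861  0.0312  1.575 ]
turn [-0.0019 -0.0012  0.0004]
```

servo_tool --targets "-0.38 0.03 0.2 0 0 0 1;-0.38 0.03 0.6 0 0 0 1;-0.38 0.03 1 0 0 0 1;-0.38 0.03 1 0 0 0 1"

```text
t: 2.87
eef_pos: [0.5643, -0.3871, 0.0628]
tool_rot: [0.638, 0.77, 0.0, -0.007]
force: [-2.6, 2.1, -1.8]
width: 0.999
```

```bash
python3 p.py .569 -.395 .009 10.5
```

```text
t 2.87 p [ 0.5643 -0.3871  0.0628] yaw 10.66 z-axis [-0.011   0.0097 -0.9999] j6 0.68 F [-2.61  2.08 -1.8 ] w 0.999
shift [-0.0925  0.0361  0.5363]
turn [-0.0057 -0.0073  0.0017]
```

servo_tool --targets "-0.0 0.02 0.1 0 0 0 1;0 0.02 0.1 0 0 0 1;0 0.02 0.1 0 0 0 1"

```text
t: 3.12
eef_pos: [0.5726, -0.3914, 0.0637]
tool_rot: [0.638, 0.77, 0.0, 0.001]
force: [-0.4, -0.1, 0.3]
width: 0.999
```

```bash
python3 p.py .569 -.395 .009 10.5
```

```text
t 3.12 p [ 0.5726 -0.3914  0.0637] yaw 10.65 z-axis [ 0.0022 -0.0018 -1.    ] j6 0.68 F [-0.36 -0.08  0.33] w 0.999
shift [-0.0275 -0.0432  0.5465]
turn [0.0012 0.0014 0.0017]
```

servo_tool --targets "-0.03 -0.04 0.2 0 0 0 1;-0.03 -0.04 0.4 0 0 0 1;-0.03 -0.04 0.53 0 0 0 1;-0.03 -0.04 0.54 0 0 0 1;-0.03 -0.04 0.54 0 0 0 1"

```text
t: 3.53
eef_pos: [0.5682, -0.3948, 0.008]
tool_rot: [0.639, 0.769, 0.0, 0.0]
force: [1.0, 0.1, 0.8]
width: 1.0
```

servo_tool --targets "0 0 0 0 0 0 0;0 0 0 0 0 0 0;0 0 0 0 0 0 0;0 0 0 0 0 0 0;0 0 0 0 0 0 0" --squeeze 50

```text
t: 3.95
eef_pos: [0.5682, -0.3952, 0.0079]
tool_rot: [0.639, 0.769, -0.0, 0.0]
force: [0.5, -0.2, 0.2]
width: 0.3
```

servo_tool --targets "0 0 0 0 0 0 0;0 0 0 0 0 0 0;0 0 0 0 0 0 0"

```text
t: 4.2
eef_pos: [0.5682, -0.3952, 0.0077]
tool_rot: [0.639, 0.769, -0.0, 0.0]
force: [0.2, 0.9, 2.7]
width: 0.132
```

```bash
python3 p.py .569 -.395 .009 10.5
```

```text
t 4.20 p [ 0.5682 -0.3952  0.0077] yaw 10.57 z-axis [ 6.e-04 -5.e-04 -1.e+00] j6 0.67 F [0.15 0.92 2.67] w 0.132
shift [ 0.0003  0.0079 -0.0131]
turn [0.0003 0.0004 0.0008]
```

servo_tool --targets "0 0 -0.25 0 0 0 0;0 0 -0.55 0 0 0 0;0 0 -0.55 0 0 0 0"

```text
t: 4.45
eef_pos: [0.5706, -0.3972, 0.0678]
tool_rot: [0.639, 0.769, -0.0, 0.004]
force: [1.5, -1.5, 0.5]
width: 0.135
```

```bash
python3 p.py .5586 -.185 .06 2.4
```

```text
t 4.45 p [ 0.5706 -0.3972  0.0678] yaw 10.58 z-axis [ 0.0059 -0.0051 -1.    ] j6 0.67 F [ 1.48 -1.54  0.55] w 0.135
shift [2.108  0.2713 0.0664]
turn [0.0033 0.0037 0.0909]
```

servo_tool --targets "0.3 0.05 0 0 0 0.03 0;0.7 0.1 0 0 0 0.06 0;1 0.14 0 0 0 0.09 0;1 0.14 0 0 0 0.09 0"

```text
t: 4.78
eef_pos: [0.5617, -0.2875, 0.0613]
tool_rot: [0.69, 0.723, 0.001, -0.003]
force: [-0.7, 0.3, -1.6]
width: 0.135
```

```bash
python3 p.py .5586 -.185 .06 2.4
```

```text
t 4.78 p [ 0.5617 -0.2875  0.0613] yaw 2.68 z-axis [-0.0035  0.005  -1.    ] j6 0.93 F [-0.72  0.28 -1.59] w 0.135
shift [1.0253 0.0174 0.0185]
turn [-0.0021 -0.0033  0.0031]
```

servo_tool --targets "0.3 0 0 0 0 0 0;0.7 0.01 0 0 0 0 0;0.9 0.01 0 0 0 0 0;0.95 0.01 0 0 0 0.003 0;0.95 0.01 0 0 0 0.003 0"

```text
t: 5.2
eef_pos: [0.5601, -0.1978, 0.0621]
tool_rot: [0.693, 0.721, -0.0, -0.0]
force: [0.2, -0.2, -0.9]
width: 0.136
```

servo_tool --targets "0 0 0 0 0 0 0;0 0 0 0 0 0 0"

```text
t: 5.37
eef_pos: [0.5607, -0.2007, 0.0623]
tool_rot: [0.694, 0.72, -0.0, 0.001]
force: [-0.2, 0.3, -0.3]
width: 0.137
```

```bash
python3 p.py .5586 -.185 .06 2.4
python3 - <<'E'
from workcell import r
import cv2,numpy as np
for n in ["wrist","top","side"]:
  c=r.calibration(n);im,d=r.capture(n);cv2.imwrite(f"pics/{n}2.png",im[:,:,::-1]);np.savez(f"pics/{n}2.npz",im=im,d=d,K=c["mtx"],E=c["extrinsics"])
im=cv2.imread("pics/top2.png");cv2.imwrite("pics/top2c.png",cv2.resize(im[150:230,150:330],None,fx=4.4,fy=4.4,interpolation=cv2.INTER_CUBIC))
im=cv2.imread("pics/side2.png");cv2.imwrite("pics/side2c.png",cv2.resize(im[120:260,200:330],None,fx=4.2,fy=4.2,interpolation=cv2.INTER_CUBIC))
E
```

```text
t 5.37 p [ 0.5607 -0.2007  0.0623] yaw 2.14 z-axis [ 7.e-04 -1.e-03 -1.e+00] j6 1.07 F [-0.19  0.27 -0.28] w 0.137
shift [ 0.1575 -0.0155  0.0233]
turn [ 0.0004  0.0006 -0.0029]
```

View pics/wrist2.png

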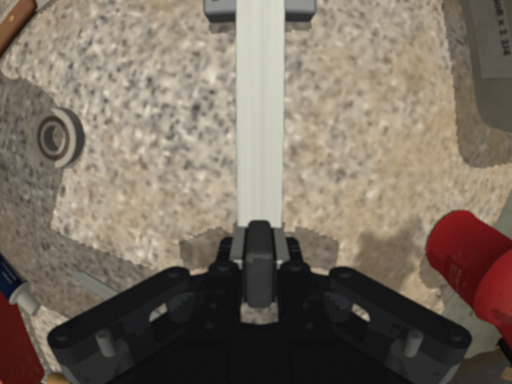

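View pics/top2c.png

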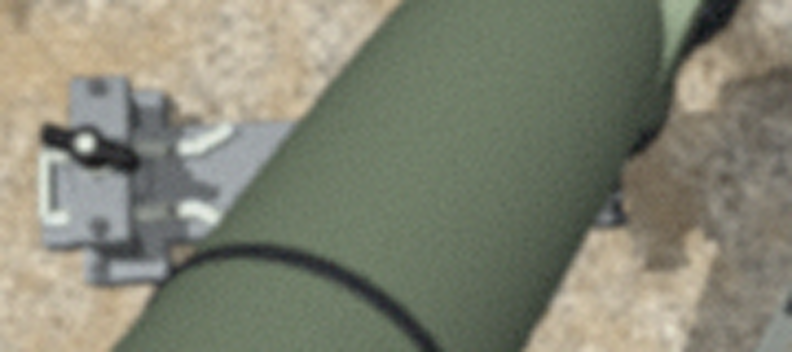

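View pics/side2c.png

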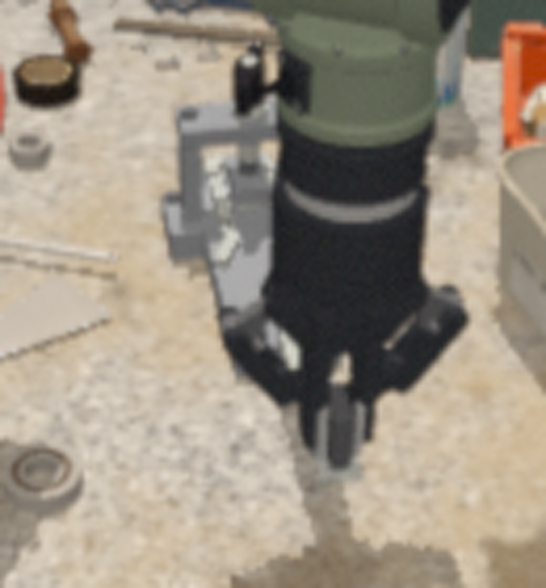

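Run:
```python
import numpy as np,cv2
from h import *
f=np.load("pics/wrist2.npz");K,E=f["K"],f["E"]
cv2.imwrite("pics/w2c.png",cv2.resize(f["im"][0:60,190:330,::-1],None,fx=5.5,fy=5.5,interpolation=cv2.INTER_CUBIC))
for p,z in [((206,13),.025),((315,12),.025),((238,20),.0586),((284,20),.0586),((237,200),.0586),((283,200),.0586)]: print(p,np.round(rayf(K,E,p,z),4))
```

```text
(206, 13) [ 0.5245 -0.0724  0.025 ]
(315, 12) [ 0.59   -0.0691  0.025 ]
(238, 20) [ 0.5468 -0.0869  0.0586]
(284, 20) [ 0.569  -0.086   0.0586]
(237, 200) [ 0.549  -0.1778  0.0586]
(283, 200) [ 0.5727 -0.1769  0.0586]
```

View pics/w2c.png

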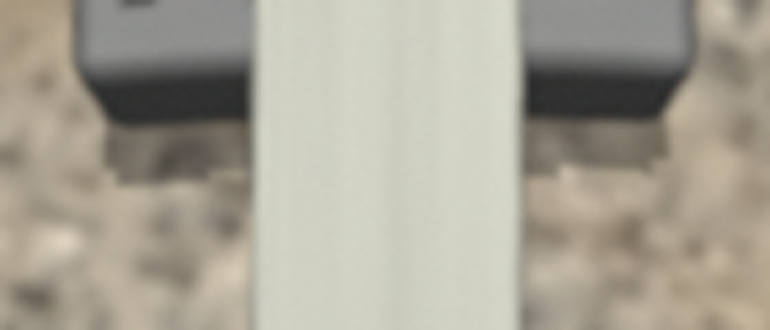

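```bash
python3 p.py .5588 -.1535 .0345 2.4
```

```text
t 5.52 p [ 0.5604 -0.2005  0.0622] yaw 2.11 z-axis [ 3.e-04 -4.e-04 -1.e+00] j6 1.07 F [ 0.49 -0.53 -0.4 ] w 0.135
shift [0.4704 0.0016 0.2769]
turn [ 0.0002  0.0002 -0.0033]
```

servo_tool --targets "0.2 0 0.1 0 0 0 0;0.4 0 0.2 0 0 -0.003 0;0.47 0 0.25 0 0 -0.003 0;0.47 0 0.27 0 0 -0.003 0;0.47 0 0.27 0 0 -0.003 0"

```text
t: 5.93
eef_pos: [0.5583, -0.1526, 0.0349]
tool_rot: [0.692, 0.722, -0.0, -0.0]
force: [0.1, -0.2, -0.1]
width: 0.137
```

servo_tool --targets "0 0 0 0 0 0 0;0 0 0 0 0 0 0"

```text
t: 6.1
eef_pos: [0.5591, -0.1535, 0.0359]
tool_rot: [0.692, 0.722, 0.0, 0.001]
force: [0.7, -0.2, -0.4]
width: 0.136
```

```bash
python3 p.py .5588 -.1535 .0345 2.4
python3 - <<'E'
from workcell import r
import cv2,numpy as np
for n in ["wrist","side"]:
  c=r.calibration(n);im,d=r.capture(n);cv2.imwrite(f"pics/{n}3.png",im[:,:,::-1]);np.savez(f"pics/{n}3.npz",im=im,d=d,K=c["mtx"],E=c["extrinsics"])
E
```

```text
t 6.10 p [ 0.5591 -0.1535  0.0359] yaw 2.41 z-axis [ 1.2e-03 -9.0e-04 -1.0e+00] j6 1.13 F [ 0.66 -0.17 -0.38] w 0.136
shift [-0.0003 -0.0035  0.0136]
turn [0.0008 0.0006 0.0001]
```

View pics/wrist3.png

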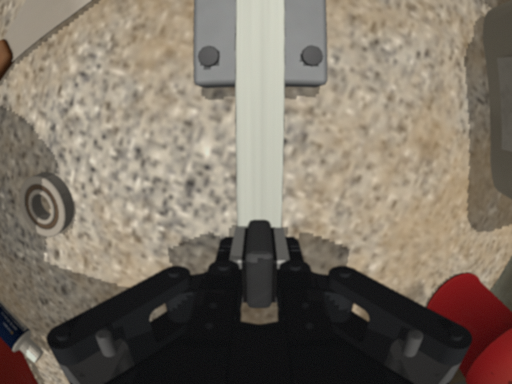

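servo_tool --targets "0 0 0.015 0 0 0 0;0 0 0.025 0 0 0 0;0 0 0.025 0 0 0 0;0 0 0.025 0 0 0 0"

```text
t: 6.53
eef_pos: [0.5583, -0.1522, 0.0327]
tool_rot: [0.692, 0.722, -0.0, -0.0]
force: [0.5, 0.4, -0.8]
width: 0.136
```

```bash
python3 p.py
```

```text
t 6.53 p [ 0.5583 -0.1522  0.0327] yaw 2.47 z-axis [-2.e-04  0.e+00 -1.e+00] j6 1.13 F [ 0.53  0.41 -0.81] w 0.136
```

servo_tool --targets "0 0 0.006 0 0 0 0;0 0 0.01 0 0 0 0;0 0 0.01 0 0 0 0"

```text
t: 6.78
eef_pos: [0.5587, -0.1522, 0.0322]
tool_rot: [0.692, 0.722, 0.0, 0.0]
force: [-0.4, -0.7, 3.7]
width: 0.134
```

servo_tool --targets "0 0 0 0 0 0 0;0 0 0 0 0 0 0"

```text
t: 6.95
eef_pos: [0.5588, -0.1523, 0.0322]
tool_rot: [0.692, 0.722, 0.0, 0.0]
force: [-1.0, -0.9, 4.5]
width: 0.131
```

servo_tool --targets "0.05 0 -0.004 0 0 0 0;0.15 0 -0.005 0 0 0 0;0.25 0 -0.005 0 0 0 0;0.35 0 -0.005 0 0 0 0;0.4 0 -0.005 0 0 0 0"

```text
t: 7.37
eef_pos: [0.5567, -0.1104, 0.0325]
tool_rot: [0.691, 0.723, 0.0, 0.0]
force: [-0.3, -2.1, 5.2]
width: 0.132
```

```bash
python3 p.py
python3 - <<'E'
from workcell import r
import cv2,numpy as np
for n in ["wrist"]:
  c=r.calibration(n);im,d=r.capture(n);cv2.imwrite(f"pics/{n}4.png",im[:,:,::-1]);np.savez(f"pics/{n}4.npz",im=im,d=d,K=c["mtx"],E=c["extrinsics"])
E
```

```text
t 7.37 p [ 0.5567 -0.1104  0.0325] yaw 2.56 z-axis [ 2.e-04  1.e-04 -1.e+00] j6 1.20 F [-0.25 -2.1   5.18] w 0.132
```

View pics/wrist4.png

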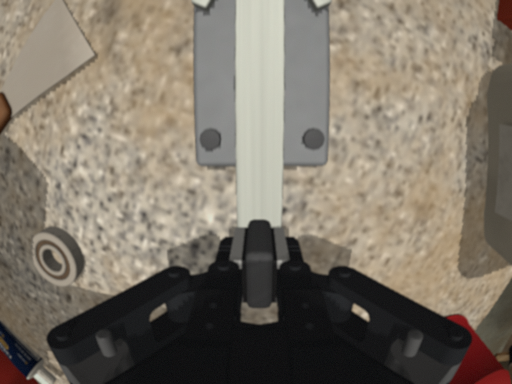

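servo_tool --targets "0.1 0.01 -0.002 0 0 0 0;0.2 0.01 -0.002 0 0 0 0;0.3 0.01 -0.002 0 0 0 0;0.35 0.01 -0.002 0 0 0 0;0.35 0.01 -0.002 0 0 0 0"

```text
t: 7.83
eef_pos: [0.5561, -0.0751, 0.0326]
tool_rot: [0.691, 0.723, 0.001, -0.0]
force: [-0.3, 2.2, 6.2]
width: 0.133
```

```bash
python3 p.py
python3 - <<'E'
from workcell import r
import cv2,numpy as np
for n in ["wrist"]:
  c=r.calibration(n);im,d=r.capture(n);cv2.imwrite(f"pics/{n}5.png",im[:,:,::-1]);np.savez(f"pics/{n}5.npz",im=im,d=d,K=c["mtx"],E=c["extrinsics"])
E
```

```text
t 7.83 p [ 0.5561 -0.0751  0.0326] yaw 2.58 z-axis [ 0.      0.0014 -1.    ] j6 1.26 F [-0.32  2.21  6.19] w 0.133
```

View pics/wrist5.png

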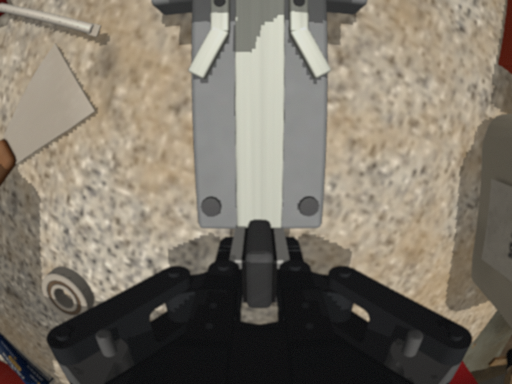

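servo_tool --targets "0.1 0 -0.003 0 0 0 0;0.2 0 -0.003 0 0 0 0;0.3 0 -0.003 0 0 0 0;0.34 0 -0.003 0 0 0 0;0.34 0 -0.003 0 0 0 0"

```text
t: 8.3
eef_pos: [0.5543, -0.0413, 0.0326]
tool_rot: [0.691, 0.723, 0.0, -0.001]
force: [-0.1, 1.7, 3.4]
width: 0.134
```

```bash
python3 p.py
python3 - <<'E'
from workcell import r
import cv2,numpy as np
for n in ["wrist"]:
  c=r.calibration(n);im,d=r.capture(n);cv2.imwrite(f"pics/{n}6.png",im[:,:,::-1]);np.savez(f"pics/{n}6.npz",im=im,d=d,K=c["mtx"],E=c["extrinsics"])
E
```

```text
t 8.30 p [ 0.5543 -0.0413  0.0326] yaw 2.59 z-axis [-6.0e-04  1.3e-03 -1.0e+00] j6 1.32 F [-0.12  1.67  3.39] w 0.134
```

View pics/wrist6.png

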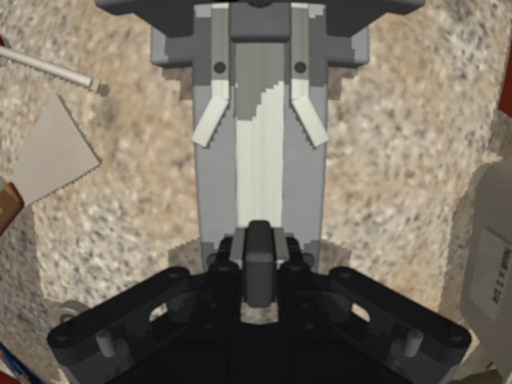

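servo_tool --targets "0.03 0 0 0 0 0 0;0.05 0 0 0 0 0 0;0.05 0 0 0 0 0 0;0.05 0 0 0 0 0 0"

```text
t: 8.68
eef_pos: [0.5544, -0.038, 0.0326]
tool_rot: [0.692, 0.722, 0.0, -0.0]
force: [0.8, 0.0, 1.3]
width: 0.133
```

servo_tool --targets "0 0 0 0 0 0 0.5;0 0 0 0 0 0 0.5;0 0 0 0 0 0 0.5;0 0 0 0 0 0 0.5"

```text
t: 9.02
eef_pos: [0.5543, -0.0383, 0.0326]
tool_rot: [0.692, 0.722, -0.0, -0.0]
force: [0.0, 0.2, 0.1]
width: 0.502
```

```bash
python3 p.py .5486 .078 .16 161.8
```

```text
t 9.02 p [ 0.5543 -0.0383  0.0326] yaw 2.46 z-axis [-5.e-04  1.e-04 -1.e+00] j6 1.33 F [0.04 0.24 0.13] w 0.502
shift [ 1.1648 -0.0078 -1.2743]
turn [ 0.0000e+00 -4.0000e-04 -1.7705e+00]
```

servo_tool --targets "0 0 -0.3 0 0 0 0.5;0 0 -0.7 0 0 -0.079 0.5;0 0 -1 0 0 -0.158 0.5;0 0 -1 0 0 -0.237 0.5;0 0 -1 0 0 -0.316 0.5"

```text
t: 9.43
eef_pos: [0.5565, -0.0387, 0.1354]
tool_rot: [0.49, 0.871, 0.001, 0.002]
force: [0.1, -0.6, -1.0]
width: 0.5
```

servo_tool --targets "0 0 -0.3 0 0 -0.079 0.5;0 0 -0.35 0 0 -0.158 0.5;0 0 -0.35 0 0 -0.237 0.5;0 0 -0.35 0 0 -0.316 0.5;0 0 -0.35 0 0 -0.395 0.5"

```text
t: 9.85
eef_pos: [0.5545, -0.0383, 0.168]
tool_rot: [0.201, 0.98, 0.0, 0.0]
force: [0.6, -0.1, -0.4]
width: 0.497
```

servo_tool --targets "0 0 0 0 0 -0.079 0.5;0 0 0 0 0 -0.158 0.5;0 0 0 0 0 -0.237 0.5;0 0 0 0 0 -0.316 0.5;0 0 0 0 0 -0.395 0.5"

```text
t: 10.27
eef_pos: [0.5543, -0.0382, 0.1676]
tool_rot: [-0.108, 0.994, 0.0, -0.0]
force: [0.0, 1.2, 0.2]
width: 0.5
```

```bash
python3 p.py .5486 .078 .165 161.8;python3 - <<'E'
from workcell import r
import cv2,numpy as np
for n in ["wrist","top","side"]:
  c=r.calibration(n);im,d=r.capture(n);cv2.imwrite(f"pics/{n}7.png",im[:,:,::-1]);np.savez(f"pics/{n}7.npz",im=im,d=d,K=c["mtx"],E=c["extrinsics"])
E
```

```text
t 10.27 p [ 0.5543 -0.0382  0.1676] yaw 102.36 z-axis [-4.e-04  1.e-04 -1.e+00] j6 -0.42 F [0.   1.19 0.19] w 0.500
shift [-0.1928  1.1475  0.0264]
turn [ 2.000e-04 -2.000e-04 -6.604e-01]
```

View pics/wrist7.png

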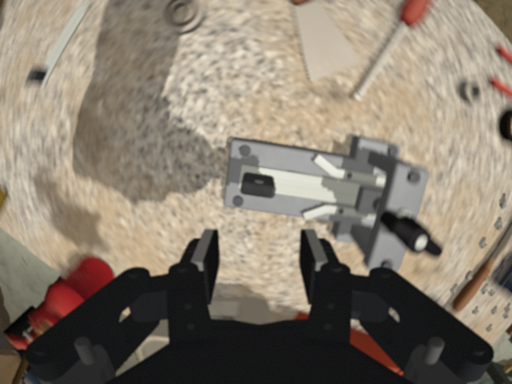

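View pics/top7.png

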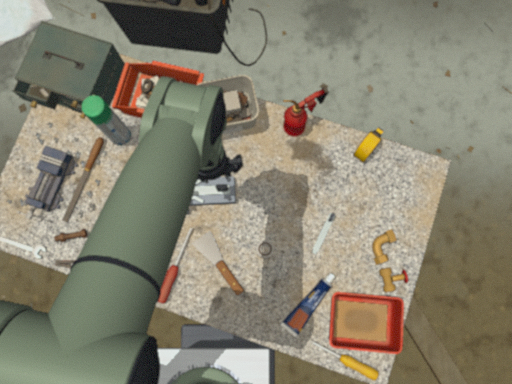

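Run:
```python
import numpy as np,cv2
from h import *
f=np.load("pics/wrist7.npz");K,E=f["K"],f["E"]
cv2.imwrite("pics/w7c.png",cv2.resize(f["im"][120:280,210:450,::-1],None,fx=3.3,fy=3.3,interpolation=cv2.INTER_CUBIC))
for p,z in [((421,241),.14),((388,220),.138),((439,250),.138),((258,180),.069)]: print(p,np.round(rayf(K,E,p,z),4))
```

```text
(421, 241) [0.5456 0.0772 0.14  ]
(388, 220) [0.5359 0.0454 0.138 ]
(439, 250) [0.5509 0.0991 0.138 ]
(258, 180) [ 0.5455 -0.0411  0.069 ]
```

View pics/w7c.png

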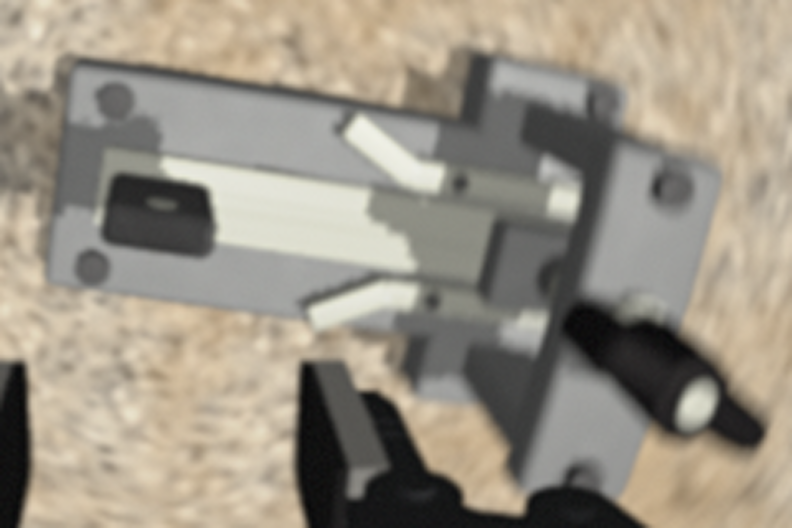

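Run:
```python
import numpy as np,cv2
from h import *
f=np.load("pics/wrist7.npz");K,E=f["K"],f["E"]
print(np.round(np.linalg.inv(E)[:3],3))
C=lambda p,z:np.round(rayf(K,E,(210+p[0]/3.3,120+p[1]/3.3),z),4)
print(C((75,65),.025),C((50,283),.025),C((160,213),.069),C((160,240),.069),C((695,402),.14),C((720,185),.101), C((605,130),.101),C((525,487),.101))
print(C((755,445),.138),C((575,305),.138))
d=f["d"];
for u,v in [(258,185),(421,241),(400,180)]: print(d[v,u])
```

```text
[[-0.214 -0.937 -0.274  0.485]
 [ 0.977 -0.206 -0.061 -0.054]
 [ 0.    -0.281  0.96   0.309]]
[ 0.5227 -0.0711  0.025 ] [ 0.5902 -0.0657  0.025 ] [ 0.5493 -0.0399  0.069 ] [ 0.5563 -0.0383  0.069 ] [0.5463 0.0771 0.14  ] [0.5039 0.0907 0.101 ] [0.4989 0.0544 0.101 ] [0.592  0.0663 0.101 ]
[0.5548 0.101  0.138 ] [0.5314 0.0407 0.138 ]
0.25049517
0.18780059
0.21692286
```

servo_tool --targets "-0.04 0.2 0 0 0 -0.079 0.5;-0.08 0.4 0 0 0 -0.158 0.5;-0.12 0.6 0 0 0 -0.237 0.5;-0.16 0.8 0 0 0 -0.316 0.5;-0.19 0.95 0 0 0 -0.395 0.5"

```text
t: 10.83
eef_pos: [0.5531, 0.06, 0.1677]
tool_rot: [-0.405, 0.914, 0.0, -0.0]
force: [0.1, -0.7, -0.4]
width: 0.501
```

servo_tool --targets "0 0 0 0 0 -0.079 0.5;0 0 0 0 0 -0.158 0.5;0 0 0 0 0 -0.237 0.5;0 0 0 0 0 -0.257 0.5;0 0 0 0 0 -0.257 0.5"

```text
t: 11.25
eef_pos: [0.5533, 0.0587, 0.1677]
tool_rot: [-0.578, 0.816, 0.0, -0.0]
force: [1.1, -0.5, 0.6]
width: 0.504
```

```bash
python3 p.py .5488 .078 .112 161;python3 - <<'E'
from workcell import r
import cv2,numpy as np
for n in ["wrist"]:
  c=r.calibration(n);im,d=r.capture(n);cv2.imwrite(f"pics/{n}8.png",im[:,:,::-1]);np.savez(f"pics/{n}8.npz",im=im,d=d,K=c["mtx"],E=c["extrinsics"])
E
```

```text
t 11.25 p [0.5533 0.0587 0.1677] yaw 160.57 z-axis [-1.e-04 -0.e+00 -1.e+00] j6 -1.26 F [ 1.08 -0.48  0.56] w 0.504
shift [-0.1667  0.1061  0.5571]
turn [ 0.0001 -0.     -0.0048]
```

View pics/wrist8.png

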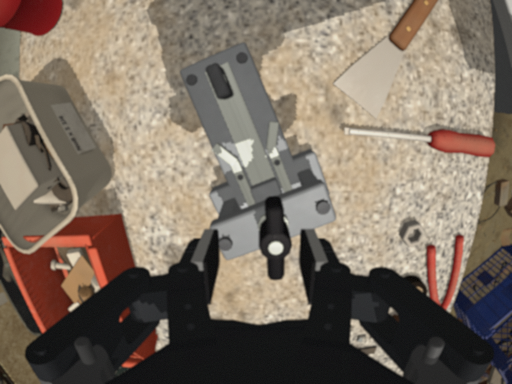

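Run:
```python
import numpy as np,cv2
from h import *
f=np.load("pics/wrist8.npz");K,E=f["K"],f["E"]
for p,z in [((275.5,248),.141),((273,203),.138),((276,275),.138)]: print(p,np.round(rayf(K,E,p,z),4))
```

```text
(275.5, 248) [0.5491 0.0776 0.141 ]
(273, 203) [0.5412 0.0494 0.138 ]
(276, 275) [0.5556 0.0992 0.138 ]
```

servo_tool --targets "-0.16 0.1 0 0 0 0 0.5;-0.16 0.105 0.2 0 0 0 0.5;-0.16 0.105 0.4 0 0 0 0.5;-0.16 0.105 0.55 0 0 0 0.5;-0.16 0.105 0.55 0 0 0 0.5"

```text
t: 11.72
eef_pos: [0.5463, 0.0772, 0.1098]
tool_rot: [-0.577, 0.816, 0.002, -0.002]
force: [0.4, -0.7, -0.5]
width: 0.499
```

servo_tool --targets "0 0 0 0 0 0 0;0 0 0 0 0 0 0;0 0 0 0 0 0 0;0 0 0 0 0 0 0;0 0 0 0 0 0 0" --squeeze 40

```text
t: 12.13
eef_pos: [0.5487, 0.0773, 0.1135]
tool_rot: [-0.578, 0.816, 0.0, 0.0]
force: [-3.3, 1.8, 3.7]
width: 0.243
```

```bash
python3 p.py; python3 -c "
from workcell import r;print(r.observe()['moment'])"
```

```text
t 12.13 p [0.5487 0.0773 0.1135] yaw 160.68 z-axis [ 3.e-04  2.e-04 -1.e+00] j6 -1.23 F [-3.27  1.77  3.67] w 0.243
[ 0.15813781  0.68664706 -0.00897086]
```

servo_tool --targets "0 0 0 0 0 0 0;0 0 0 0 0 0 0;0 0 0 0 0 0 0"

```text
t: 12.38
eef_pos: [0.5487, 0.0773, 0.1135]
tool_rot: [-0.578, 0.816, -0.0, 0.0]
force: [-3.7, -0.1, 6.7]
width: 0.244
```

```bash
python3 p.py
python3 - <<'E'
from workcell import r
print(r.observe()['moment'])
import cv2,numpy as np
im,d=r.capture("wrist");cv2.imwrite("pics/w9.png",im[:,:,::-1])
E
```

```text
t 12.38 p [0.5487 0.0773 0.1135] yaw 160.69 z-axis [ 3.e-04  1.e-04 -1.e+00] j6 -1.23 F [-3.72 -0.1   6.7 ] w 0.244
[0.11907707 0.91893847 0.0204019 ]
```

View pics/w9.png

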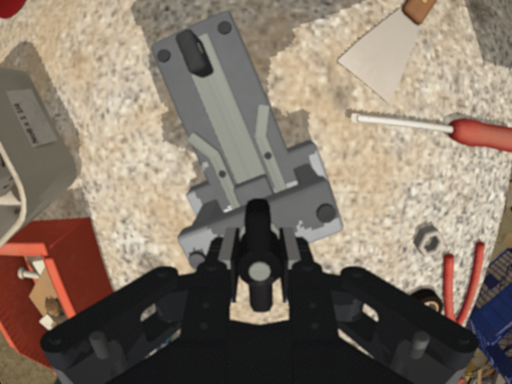

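servo_tool --targets "0 0 0 0 0 0.05 0;0 0 0 0 0 0.12 0;0 0 0 0 0 0.19 0;0 0 0 0 0 0.26 0;0 0 0 0 0 0.33 0" --squeeze 80

```text
t: 12.85
eef_pos: [0.5481, 0.0777, 0.1136]
tool_rot: [-0.348, 0.938, 0.001, -0.0]
force: [-8.1, 2.2, 9.0]
width: 0.227
```

```bash
python3 p.py
python3 - <<'E'
from workcell import r
print(r.observe()['moment'])
import cv2,numpy as np
im,d=r.capture("wrist");cv2.imwrite("pics/w10.png",im[:,:,::-1])
E
```

```text
t 12.85 p [0.5481 0.0777 0.1136] yaw 130.72 z-axis [-6.e-04  9.e-04 -1.e+00] j6 -0.70 F [-8.12  2.16  9.05] w 0.227
[0.30707391 1.32612199 0.19914416]
```

View pics/w10.png

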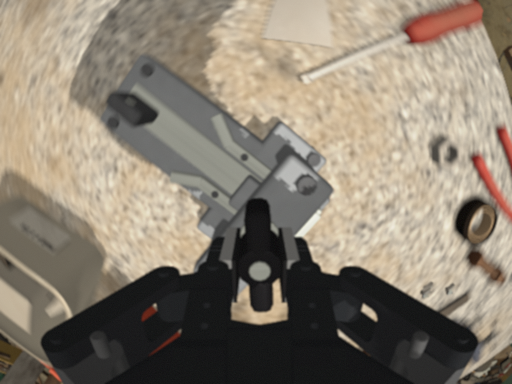

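servo_tool --targets "0.004 0.003 0 0 0 0.07 0;0.008 0.006 0 0 0 0.14 0;0.008 0.006 0 0 0 0.21 0;0.008 0.006 0 0 0 0.28 0;0.008 0.006 0 0 0 0.35 0"

```text
t: 13.32
eef_pos: [0.5477, 0.0785, 0.1137]
tool_rot: [-0.081, 0.997, 0.001, 0.0]
force: [-5.3, 5.2, 6.9]
width: 0.233
```

servo_tool --targets "0 0 0 0 0 0.07 0;0 0 0 0 0 0.14 0;0 0 0 0 0 0.21 0;0 0 0 0 0 0.28 0;0 0 0 0 0 0.28 0"

```text
t: 13.73
eef_pos: [0.5477, 0.0791, 0.1137]
tool_rot: [0.138, 0.99, 0.002, -0.0]
force: [-4.4, 6.9, 6.9]
width: 0.231
```

```bash
python3 p.py;  python3 -c "
from workcell import r;print(r.observe()['moment'])"
```

```text
t 13.73 p [0.5477 0.0791 0.1137] yaw 74.09 z-axis [ 5.0e-04  4.1e-03 -1.0e+00] j6 0.29 F [-4.38  6.89  6.85] w 0.231
[ 1.1480581   1.03828353 -0.20986527]
```

servo_tool --targets "0 0 0 0 0 0 0.5;0 0 0 0 0 0 0.5;0 0 0 0 0 0 0.5;0 0 -0.3 0 0 0 0.5;0 0 -0.55 0 0 0 0.5"

```text
t: 14.15
eef_pos: [0.5471, 0.0767, 0.1676]
tool_rot: [0.137, 0.991, -0.0, -0.001]
force: [0.3, 0.6, 0.1]
width: 0.5
```

```bash
python3 p.py .5543 -.038 .16 2.4
```

```text
t 14.15 p [0.5471 0.0767 0.1676] yaw 74.27 z-axis [-2.3e-03 -6.0e-04 -1.0e+00] j6 0.28 F [0.27 0.62 0.14] w 0.500
shift [-0.3805 -1.0847  0.0763]
turn [-1.500e-03 -7.000e-04  7.986e-01]
```

servo_tool --targets "-0.1 -0.3 0 0 0 0.079 0.5;-0.2 -0.6 0 0 0 0.158 0.5;-0.3 -0.9 0 0 0 0.237 0.5;-0.35 -1 0 0 0 0.316 0.5;-0.35 -1 0 0 0 0.395 0.5"

```text
t: 14.57
eef_pos: [0.5554, -0.0321, 0.168]
tool_rot: [0.437, 0.899, -0.0, 0.001]
force: [-0.6, 0.7, 0.3]
width: 0.499
```

servo_tool --targets "0 0 0.2 0 0 0.079 0.5;0 0 0.4 0 0 0.158 0.5;0 0 0.6 0 0 0.237 0.5;0 0 0.7 0 0 0.316 0.5;0 0 0.75 0 0 0.4 0.5"

```text
t: 14.98
eef_pos: [0.5535, -0.029, 0.0909]
tool_rot: [0.69, 0.724, -0.001, -0.001]
force: [-0.2, 0.3, 0.4]
width: 0.498
```

```bash
python3 p.py .5543 -.038 .0333 2.4;python3 - <<'E'
from workcell import r
import cv2,numpy as np
im,d=r.capture("wrist");cv2.imwrite("pics/w11.png",im[:,:,::-1])
E
```

```text
t 14.98 p [ 0.5535 -0.029   0.0909] yaw 2.76 z-axis [-2.1e-03 -1.0e-04 -1.0e+00] j6 1.34 F [-0.18  0.27  0.41] w 0.498
shift [-0.0907  0.0047  0.576 ]
turn [-0.0013  0.      0.004 ]
```

View pics/w11.png

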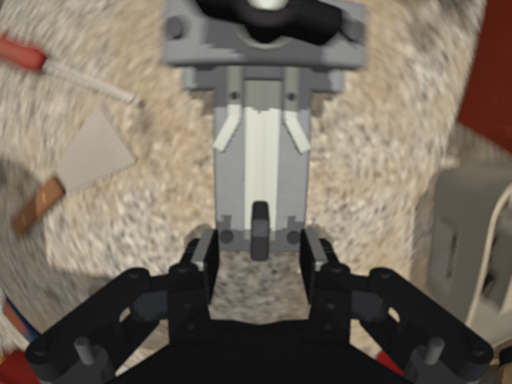

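servo_tool --targets "-0.09 0.005 0.2 0 0 0.004 0.5;-0.09 0.005 0.4 0 0 0.004 0.5;-0.09 0.005 0.55 0 0 0.004 0.5;-0.09 0.005 0.57 0 0 0.004 0.4;-0.09 0.005 0.57 0 0 0.004 0.3"

```text
t: 15.45
eef_pos: [0.5549, -0.0377, 0.0353]
tool_rot: [0.689, 0.724, -0.0, -0.001]
force: [-0.4, -0.8, 1.2]
width: 0.299
```

```bash
python3 p.py
```

```text
t 15.45 p [ 0.5549 -0.0377  0.0353] yaw 2.85 z-axis [-0.0014  0.     -1.    ] j6 1.32 F [-0.45 -0.82  1.25] w 0.299
```

servo_tool --targets "0 0 0 0 0 0 0;0 0 0 0 0 0 0;0 0 0 0 0 0 0;0 0 0 0 0 0 0" --squeeze 25

```text
t: 15.78
eef_pos: [0.5562, -0.0377, 0.0368]
tool_rot: [0.69, 0.724, 0.0, 0.001]
force: [-0.0, 0.5, 2.7]
width: 0.132
```

```bash
python3 p.py
```

```text
t 15.78 p [ 0.5562 -0.0377  0.0368] yaw 2.80 z-axis [ 1.8e-03 -5.0e-04 -1.0e+00] j6 1.32 F [-0.04  0.52  2.71] w 0.132
```

servo_tool --targets "-0.005 0 0 0 0 0 0;-0.01 0 0 0 0 0 0;-0.015 0 0 0 0 0 0;-0.02 0 0 0 0 0 0;-0.025 0 0 0 0 0 0"

```text
t: 16.2
eef_pos: [0.5564, -0.0398, 0.0368]
tool_rot: [0.69, 0.724, 0.001, 0.001]
force: [0.4, 1.5, 5.4]
width: 0.133
```

servo_tool --targets "-0.005 0 0 0 0 0 0;-0.01 0 0 0 0 0 0;-0.015 0 0 0 0 0 0"

```text
t: 16.45
eef_pos: [0.5566, -0.0413, 0.0368]
tool_rot: [0.69, 0.724, 0.001, 0.001]
force: [0.9, 1.9, 5.6]
width: 0.134
```

servo_tool --targets "0 0 0 0 0 0 0;0 0 0 0 0 0 0;0 0 0 0 0 0 0"

```text
t: 16.7
eef_pos: [0.5565, -0.0414, 0.0368]
tool_rot: [0.69, 0.724, 0.001, 0.001]
force: [-0.6, 0.6, 5.1]
width: 0.138
```

servo_tool --targets "0 0 -0.006 0 0 0 0;0 0 -0.006 0 0 0 0"

```text
t: 16.87
eef_pos: [0.5558, -0.0417, 0.0368]
tool_rot: [0.69, 0.724, 0.0, 0.0]
force: [0.2, 1.0, 3.9]
width: 0.138
```

servo_tool --targets "0.005 0 0 0 0 0 0;0.01 0 0 0 0 0 0;0.015 0 0 0 0 0 0;0.02 0 0 0 0 0 0;0.025 0 0 0 0 0 0"

```text
t: 17.28
eef_pos: [0.5559, -0.0395, 0.0368]
tool_rot: [0.69, 0.724, -0.0, 0.001]
force: [1.2, -1.9, 4.6]
width: 0.137
```

servo_tool --targets "0.005 0 0 0 0 0 0;0.01 0 0 0 0 0 0;0.015 0 0 0 0 0 0"

```text
t: 17.53
eef_pos: [0.5559, -0.038, 0.0368]
tool_rot: [0.69, 0.724, -0.0, 0.001]
force: [-0.5, -1.3, 4.9]
width: 0.135
```

servo_tool --targets "0 0 0 0 0 0 0"

```text
t: 17.62
eef_pos: [0.5559, -0.0379, 0.0368]
tool_rot: [0.69, 0.724, 0.0, 0.001]
force: [0.2, -1.9, 5.9]
width: 0.135
```

servo_tool --targets "0 0 0 0 0 0 0.5;0 0 0 0 0 0 0.5;0 0 0 0 0 0 0.5;0 0 -0.3 0 0 0 0.5;0 0 -0.7 0 0 -0.079 0.5"

```text
t: 18.03
eef_pos: [0.5517, -0.0367, 0.1034]
tool_rot: [0.643, 0.766, -0.002, -0.004]
force: [0.3, 0.4, -0.3]
width: 0.498
```

servo_tool --targets "0 0 -0.3 0 0 -0.079 0.5;0 0 -0.6 0 0 -0.158 0.5;0 0 -0.64 0 0 -0.237 0.5;0 0 -0.64 0 0 -0.316 0.5;0 0 -0.64 0 0 -0.395 0.5"

```text
t: 18.45
eef_pos: [0.5556, -0.0375, 0.1711]
tool_rot: [0.376, 0.927, 0.0, 0.001]
force: [0.3, -0.4, -0.1]
width: 0.5
```

```bash
python3 p.py .5484 .0775 .17 74.1
```

```text
t 18.45 p [ 0.5556 -0.0375  0.1711] yaw 45.80 z-axis [ 0.0012 -0.     -1.    ] j6 0.57 F [ 0.29 -0.41 -0.13] w 0.500
shift [0.8533 0.7736 0.011 ]
turn [ 0.0004  0.0007 -0.3145]
```

servo_tool --targets "0.28 0.26 0 0 0 -0.079 0.5;0.56 0.52 0 0 0 -0.158 0.5;0.85 0.77 0 0 0 -0.237 0.5;0.85 0.77 0 0 0 -0.314 0.5;0.85 0.77 0 0 0 -0.314 0.5"

```text
t: 18.87
eef_pos: [0.548, 0.0791, 0.1699]
tool_rot: [0.139, 0.99, -0.0, -0.001]
force: [1.3, -1.1, -0.4]
width: 0.505
```

```bash
python3 p.py .5484 .0775 .114 74.1
```

```text
t 18.87 p [0.548  0.0791 0.1699] yaw 74.03 z-axis [-1.1e-03  1.0e-04 -1.0e+00] j6 0.29 F [ 1.29 -1.13 -0.44] w 0.505
shift [-0.0085 -0.0138  0.5592]
turn [-0.0002 -0.0007 -0.0008]
```

servo_tool --targets "0 -0.01 0.2 0 0 0 0.5;0 -0.01 0.4 0 0 0 0.5;0 -0.01 0.55 0 0 0 0.5;0 -0.01 0.55 0 0 0 0.3;0 -0.01 0.55 0 0 0 0" --squeeze 70

```text
t: 19.28
eef_pos: [0.5476, 0.0791, 0.114]
tool_rot: [0.143, 0.99, 0.005, -0.002]
force: [0.5, 10.8, -6.2]
width: 0.234
```

servo_tool --targets "0 0 0 0 0 0 0;0 0 0 0 0 0 0;0 0 0 0 0 0 0;0 0 0 0 0 0 0"

```text
t: 19.62
eef_pos: [0.5475, 0.0791, 0.1141]
tool_rot: [0.142, 0.99, 0.004, -0.002]
force: [3.6, 12.1, -14.8]
width: 0.228
```

```bash
python3 p.py
python3 - <<'E'
from workcell import r
import cv2,numpy as np
im,d=r.capture("wrist");cv2.imwrite("pics/w12.png",im[200:330,190:330,::-1].repeat(4,0).repeat(4,1))
E
```

```text
t 19.62 p [0.5475 0.0791 0.1141] yaw 73.65 z-axis [-0.0027  0.0081 -1.    ] j6 0.29 F [  3.63  12.14 -14.84] w 0.228
```

View pics/w12.png

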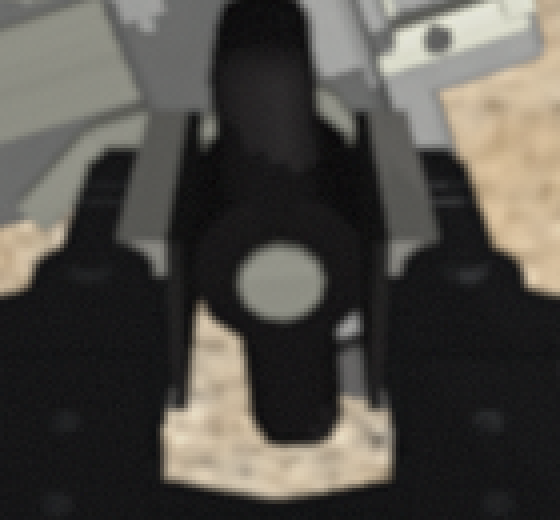

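servo_tool --targets "0 0.01 0.01 0 0 0.075 0;0 0.01 0.01 0 0 0.15 0;0 0.01 0.01 0 0 0.225 0;0 0.01 0.01 0 0 0.3 0;0 0.01 0.01 0 0 0.375 0"

```text
t: 20.08
eef_pos: [0.5481, 0.0799, 0.114]
tool_rot: [0.426, 0.905, 0.003, -0.002]
force: [0.1, 10.3, -8.1]
width: 0.235
```

servo_tool --targets "0 0 0 0 0 0.01 0;0 0 0 0 0 0.01 0"

```text
t: 20.25
eef_pos: [0.5481, 0.0799, 0.114]
tool_rot: [0.431, 0.902, 0.003, -0.002]
force: [0.7, 10.5, -8.9]
width: 0.23
```

```bash
python3 p.py
```

```text
t 20.25 p [0.5481 0.0799 0.114 ] yaw 38.96 z-axis [-0.0017  0.0077 -1.    ] j6 0.90 F [ 0.67 10.46 -8.92] w 0.230
```

servo_tool --targets "0 0 0 0 0 0 0.5;0 0 0 0 0 0 0.5;0 0 0 0 0 0 0.5;0 0 -0.3 0 0 0 0.5;0 0 -0.55 0 0 0 0.5"

```text
t: 20.67
eef_pos: [0.5481, 0.0762, 0.1699]
tool_rot: [0.431, 0.902, -0.001, -0.001]
force: [0.1, -0.5, -0.3]
width: 0.502
```

```bash
python3 p.py .5555 -.038 .17 2.6
```

```text
t 20.67 p [0.5481 0.0762 0.1699] yaw 38.95 z-axis [-2.1e-03 -5.0e-04 -1.0e+00] j6 0.90 F [ 0.07 -0.49 -0.26] w 0.502
shift [-9.351e-01 -6.604e-01 -3.000e-04]
turn [-1.400e-03 -2.000e-04  4.039e-01]
```

servo_tool --targets "-0.3 -0.22 0 0 0 0.079 0.5;-0.6 -0.44 0 0 0 0.158 0.5;-0.9 -0.64 0 0 0 0.237 0.5;-0.94 -0.66 0.2 0 0 0.316 0.5;-0.94 -0.66 0.5 0 0 0.395 0.5"

```text
t: 21.08
eef_pos: [0.5605, -0.0417, 0.1227]
tool_rot: [0.689, 0.724, 0.002, 0.004]
force: [0.6, -0.2, -0.7]
width: 0.501
```

```bash
python3 p.py .5555 -.038 .036 2.6
```

```text
t 21.08 p [ 0.5605 -0.0417  0.1227] yaw 2.83 z-axis [ 0.0087 -0.0028 -1.    ] j6 1.32 F [ 0.61 -0.22 -0.66] w 0.501
shift [ 0.042  -0.0559  0.8665]
turn [0.0055 0.002  0.0025]
```

servo_tool --targets "0 0 0.3 0 0 0 0.5;0 0 0.6 0 0 0 0.5;0 0 0.78 0 0 0 0.5;0 0 0.82 0 0 0 0.4;0 0 0.82 0 0 0 0.3"

```text
t: 21.5
eef_pos: [0.556, -0.038, 0.0367]
tool_rot: [0.686, 0.728, -0.001, -0.001]
force: [0.1, -0.9, -1.0]
width: 0.304
```

servo_tool --targets "0 0 0 0 0 0 0.3;0 0 0 0 0 0 0.3"

```text
t: 21.67
eef_pos: [0.5583, -0.0381, 0.0392]
tool_rot: [0.685, 0.728, 0.001, 0.001]
force: [0.3, 0.3, 0.1]
width: 0.301
```

```bash
python3 p.py .5555 -.038 .036 2.6
```

```text
t 21.67 p [ 0.5583 -0.0381  0.0392] yaw 3.48 z-axis [ 3.e-03 -7.e-04 -1.e+00] j6 1.31 F [0.3  0.25 0.08] w 0.301
shift [ 0.0025 -0.0283  0.0318]
turn [0.0019 0.0006 0.0098]
```

servo_tool --targets "0 -0.028 0.01 0 0 0.008 0.3;0 -0.028 0.01 0 0 0.008 0.3;0 -0.028 0.01 0 0 0.008 0;0 -0.028 0 0 0 0.008 0;0 -0.028 0 0 0 0.008 0" --squeeze 20

```text
t: 22.08
eef_pos: [0.5541, -0.0378, 0.0376]
tool_rot: [0.69, 0.724, -0.0, 0.0]
force: [0.8, 0.1, -1.9]
width: 0.135
```

servo_tool --targets "0 0 0 0 0 0 0;0 0 0 0 0 0 0"

```text
t: 22.25
eef_pos: [0.5539, -0.0378, 0.0373]
tool_rot: [0.69, 0.724, -0.0, -0.0]
force: [0.0, 0.6, -1.1]
width: 0.14
```

```bash
python3 p.py
```

```text
t 22.25 p [ 0.5539 -0.0378  0.0373] yaw 2.78 z-axis [-1.e-04 -0.e+00 -1.e+00] j6 1.32 F [ 0.    0.61 -1.08] w 0.140
```

servo_tool --targets "-0.005 0 0 0 0 0 0;-0.01 0 0 0 0 0 0;-0.015 0 0 0 0 0 0;-0.02 0 0 0 0 0 0;-0.025 0 0 0 0 0 0"

```text
t: 22.67
eef_pos: [0.5541, -0.0403, 0.0373]
tool_rot: [0.69, 0.724, -0.0, -0.0]
force: [-0.7, 0.1, -0.8]
width: 0.136
```

servo_tool --targets "-0.005 0 0 0 0 0 0;-0.01 0 0 0 0 0 0;-0.015 0 0 0 0 0 0"

```text
t: 22.92
eef_pos: [0.5542, -0.0418, 0.0374]
tool_rot: [0.69, 0.724, 0.0, -0.0]
force: [0.0, 0.1, -1.0]
width: 0.138
```

servo_tool --targets "0.005 0 0 0 0 0 0;0.01 0 0 0 0 0 0;0.015 0 0 0 0 0 0;0.02 0 0 0 0 0 0;0.025 0 0 0 0 0 0"

```text
t: 23.33
eef_pos: [0.5541, -0.0392, 0.0374]
tool_rot: [0.69, 0.724, 0.0, 0.0]
force: [-1.4, 0.4, -0.8]
width: 0.136
```

servo_tool --targets "0.005 0 0 0 0 0 0;0.01 0 0 0 0 0 0;0.015 0 0 0 0 0 0"

```text
t: 23.58
eef_pos: [0.554, -0.0377, 0.0374]
tool_rot: [0.69, 0.724, -0.0, -0.0]
force: [0.8, -0.3, -1.1]
width: 0.138
```

servo_tool --targets "0 0 0 0 0 0 0.5;0 0 0 0 0 0 0.5;0 0 0 0 0 0 0.5;0 0 -0.3 0 0 0 0.5;0 0 -0.7 0 0 -0.079 0.5"

```text
t: 24.0
eef_pos: [0.5508, -0.0372, 0.1049]
tool_rot: [0.643, 0.766, -0.002, -0.003]
force: [1.3, 1.0, 0.6]
width: 0.499
```

servo_tool --targets "0 0 -0.3 0 0 -0.079 0.5;0 0 -0.6 0 0 -0.158 0.5;0 0 -0.64 0 0 -0.237 0.5;0 0 -0.64 0 0 -0.316 0.5;0 0 -0.64 0 0 -0.316 0.5"

```text
t: 24.42
eef_pos: [0.5546, -0.0379, 0.1725]
tool_rot: [0.435, 0.9, 0.0, 0.001]
force: [-0.2, 0.5, -0.4]
width: 0.499
```

```bash
python3 p.py .5484 .0785 .17 39
```

```text
t 24.42 p [ 0.5546 -0.0379  0.1725] yaw 38.44 z-axis [ 2.1e-03 -4.0e-04 -1.0e+00] j6 0.70 F [-0.2   0.49 -0.43] w 0.499
shift [0.9501 0.6753 0.0243]
turn [ 0.0009  0.001  -0.0062]
```

servo_tool --targets "0.3 0.22 0 0 0 -0.006 0.5;0.6 0.44 0.01 0 0 -0.006 0.5;0.9 0.64 0.02 0 0 -0.006 0.5;0.95 0.675 0.02 0 0 -0.006 0.5;0.95 0.675 0.02 0 0 -0.006 0.5"

```text
t: 24.83
eef_pos: [0.5472, 0.0807, 0.1688]
tool_rot: [0.431, 0.902, -0.0, -0.001]
force: [-0.4, 0.6, 0.2]
width: 0.498
```

```bash
python3 p.py .5484 .0785 .114 39
```

```text
t 24.83 p [0.5472 0.0807 0.1688] yaw 38.95 z-axis [-1.4e-03  1.0e-04 -1.0e+00] j6 0.90 F [-0.41  0.58  0.2 ] w 0.498
shift [-0.0252 -0.0034  0.5478]
turn [-0.0006 -0.0006 -0.0006]
```

servo_tool --targets "-0.01 0 0.2 0 0 0 0.5;-0.01 0 0.4 0 0 0 0.5;-0.01 0 0.55 0 0 0 0.5;-0.01 0 0.55 0 0 0 0.3;-0.01 0 0.55 0 0 0 0" --squeeze 70

```text
t: 25.25
eef_pos: [0.5495, 0.0784, 0.1136]
tool_rot: [0.432, 0.902, 0.002, -0.001]
force: [-0.7, 4.2, -11.9]
width: 0.235
```

servo_tool --targets "0 0 0 0 0 0 0;0 0 0 0 0 0 0;0 0 0 0 0 0 0;0 0 0 0 0 0 0"

```text
t: 25.58
eef_pos: [0.5493, 0.0784, 0.1136]
tool_rot: [0.432, 0.902, 0.001, -0.001]
force: [4.8, 5.4, -15.2]
width: 0.235
```

```bash
python3 p.py
python3 - <<'E'
from workcell import r
import cv2,numpy as np
im,d=r.capture("wrist");cv2.imwrite("pics/w13.png",im[200:330,190:330,::-1].repeat(4,0).repeat(4,1))
E
```

```text
t 25.58 p [0.5493 0.0784 0.1136] yaw 38.79 z-axis [ 2.e-04  3.e-03 -1.e+00] j6 0.90 F [  4.76   5.37 -15.16] w 0.235
```

View pics/w13.png

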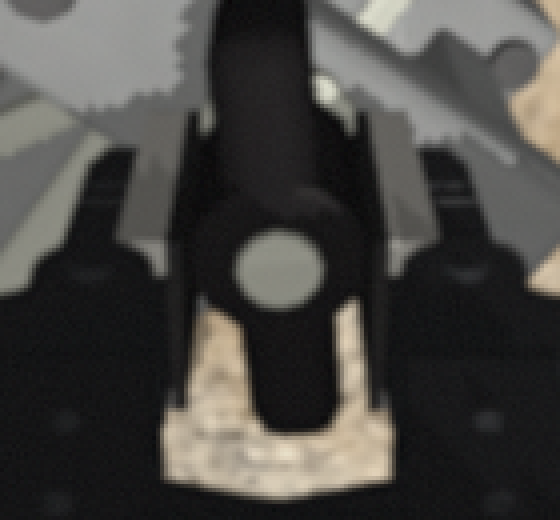

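servo_tool --targets "0 0.005 0.01 0 0 0.07 0;0 0.005 0.01 0 0 0.14 0;0 0.005 0.01 0 0 0.21 0;0 0.005 0.01 0 0 0.28 0;0 0.005 0.01 0 0 0.35 0"

```text
t: 26.05
eef_pos: [0.5491, 0.0783, 0.1136]
tool_rot: [0.663, 0.749, 0.001, -0.001]
force: [1.4, 3.5, -6.2]
width: 0.229
```

servo_tool --targets "0 0 0 0 0 0.07 0;0 0 0 0 0 0.14 0;0 0 0 0 0 0.14 0"

```text
t: 26.3
eef_pos: [0.549, 0.0783, 0.1135]
tool_rot: [0.74, 0.673, 0.001, -0.001]
force: [-0.1, 3.2, -6.3]
width: 0.23
```

```bash
python3 p.py
```

```text
t 26.30 p [0.549  0.0783 0.1135] yaw -5.48 z-axis [-4.e-04  2.e-03 -1.e+00] j6 1.67 F [-0.12  3.2  -6.26] w 0.230
```

servo_tool --targets "0 0 0 0 0 0 0.5;0 0 0 0 0 0 0.5;0 0 0 0 0 0 0.5;0 0 -0.3 0 0 0 0.5;0 0 -0.55 0 0 -0.05 0.5"

```text
t: 26.72
eef_pos: [0.5483, 0.0776, 0.1689]
tool_rot: [0.711, 0.703, -0.001, -0.0]
force: [1.1, 0.1, 0.4]
width: 0.501
```

```bash
python3 p.py .5545 -.038 .17 2.6
```

```text
t 26.72 p [0.5483 0.0776 0.1689] yaw -0.61 z-axis [-1.9e-03 -7.0e-04 -1.0e+00] j6 1.59 F [1.12 0.07 0.36] w 0.501
shift [-1.1554  0.0743 -0.0103]
turn [-0.0012  0.0004 -0.0357]
```

servo_tool --targets "-0.3 0.02 0 0 0 -0.035 0.5;-0.6 0.04 0 0 0 -0.035 0.5;-0.9 0.07 0 0 0 -0.035 0.5;-1 0.07 0 0 0 -0.035 0.5;-1 0.07 0 0 0 -0.035 0.5"

```text
t: 27.13
eef_pos: [0.5552, -0.0245, 0.1691]
tool_rot: [0.693, 0.721, 0.0, 0.001]
force: [-0.4, 0.1, -0.2]
width: 0.501
```

```bash
python3 p.py .5545 -.038 .039 2.6
```

```text
t 27.13 p [ 0.5552 -0.0245  0.1691] yaw 2.24 z-axis [ 0.0013 -0.001  -1.    ] j6 1.36 F [-0.35  0.13 -0.18] w 0.501
shift [-0.133  -0.0143  1.3006]
turn [ 0.0008  0.0007 -0.004 ]
```

servo_tool --targets "-0.13 -0.01 0.3 0 0 -0.004 0.5;-0.13 -0.01 0.7 0 0 -0.004 0.5;-0.13 -0.01 0.9 0 0 -0.004 0.5;-0.13 -0.01 0.95 0 0 -0.004 0.5;-0.13 -0.01 0.95 0 0 -0.004 0.5"

```text
t: 27.55
eef_pos: [0.5529, -0.0338, 0.0721]
tool_rot: [0.689, 0.725, -0.001, -0.002]
force: [0.2, 1.1, 0.7]
width: 0.5
```

```bash
python3 p.py .5545 -.038 .039 2.7
```

```text
t 27.55 p [ 0.5529 -0.0338  0.0721] yaw 2.86 z-axis [-3.5e-03  9.0e-04 -1.0e+00] j6 1.33 F [0.23 1.05 0.67] w 0.500
shift [-0.0431  0.0155  0.3309]
turn [-0.0022 -0.0007  0.0018]
```

servo_tool --targets "-0.04 0 0.2 0 0 0 0.5;-0.04 0 0.34 0 0 0 0.4;-0.04 0 0.34 0 0 0 0.3;-0.04 0 0.34 0 0 0 0.3;-0.04 0 0.34 0 0 0 0.3"

```text
t: 27.97
eef_pos: [0.5559, -0.0388, 0.0412]
tool_rot: [0.689, 0.724, 0.001, 0.001]
force: [-0.4, -1.1, 0.7]
width: 0.297
```

```bash
python3 p.py .5542 -.038 .039 2.7
```

```text
t 27.97 p [ 0.5559 -0.0388  0.0412] yaw 2.82 z-axis [ 2.6e-03 -5.0e-04 -1.0e+00] j6 1.32 F [-0.43 -1.09  0.75] w 0.297
shift [ 0.0089 -0.0166  0.0222]
turn [0.0016 0.0004 0.0014]
```

servo_tool --targets "0.01 -0.016 0.035 0 0 0 0.3;0.01 -0.016 0.035 0 0 0 0.3;0.01 -0.016 0.035 0 0 0 0;0.01 -0.016 0.025 0 0 0 0;0.01 -0.016 0.025 0 0 0 0" --squeeze 30

```text
t: 28.38
eef_pos: [0.5532, -0.0378, 0.0369]
tool_rot: [0.69, 0.724, 0.0, 0.0]
force: [2.4, 1.1, -5.2]
width: 0.132
```

servo_tool --targets "0 0 0 0 0 0 0;0 0 0 0 0 0 0;0 0 0 0 0 0 0"

```text
t: 28.63
eef_pos: [0.5531, -0.0379, 0.0368]
tool_rot: [0.69, 0.724, 0.0, -0.0]
force: [2.1, 1.0, -3.2]
width: 0.136
```

```bash
python3 p.py
```

```text
t 28.63 p [ 0.5531 -0.0379  0.0368] yaw 2.77 z-axis [ 4.e-04  5.e-04 -1.e+00] j6 1.32 F [ 2.13  0.95 -3.16] w 0.136
```

servo_tool --targets "0 0.008 0.004 0 0 0 0;0 0.008 0.004 0 0 0 0;0 0.008 0.004 0 0 0 0"

```text
t: 28.88
eef_pos: [0.5536, -0.038, 0.0366]
tool_rot: [0.69, 0.724, 0.0, -0.0]
force: [0.2, 0.6, -1.5]
width: 0.138
```

servo_tool --targets "-0.005 0 0 0 0 0 0;-0.01 0 0 0 0 0 0;-0.015 0 0 0 0 0 0;-0.02 0 0 0 0 0 0;-0.025 0 0 0 0 0 0"

```text
t: 29.3
eef_pos: [0.5535, -0.0395, 0.0366]
tool_rot: [0.689, 0.724, 0.001, -0.001]
force: [-0.6, 5.0, 0.9]
width: 0.136
```

servo_tool --targets "-0.005 0 0 0 0 0 0;-0.01 0 0 0 0 0 0"

```text
t: 29.47
eef_pos: [0.5535, -0.0404, 0.0366]
tool_rot: [0.689, 0.724, 0.001, -0.001]
force: [0.4, 5.3, 0.4]
width: 0.137
```

servo_tool --targets "-0.005 0 0 0 0 0 0;-0.01 0 0 0 0 0 0"

```text
t: 29.63
eef_pos: [0.5535, -0.0414, 0.0365]
tool_rot: [0.689, 0.724, 0.001, -0.001]
force: [0.6, 5.6, 1.0]
width: 0.136
```

servo_tool --targets "0.005 0 0 0 0 0 0;0.01 0 0 0 0 0 0;0.015 0 0 0 0 0 0;0.02 0 0 0 0 0 0;0.025 0 0 0 0 0 0"

```text
t: 30.05
eef_pos: [0.5537, -0.0414, 0.0366]
tool_rot: [0.69, 0.724, -0.001, 0.001]
force: [-0.7, -4.4, 1.6]
width: 0.134
```

servo_tool --targets "0.005 0 0 0 0 0 0;0.01 0 0 0 0 0 0;0.015 0 0 0 0 0 0"

```text
t: 30.3
eef_pos: [0.554, -0.0402, 0.0367]
tool_rot: [0.69, 0.724, -0.001, 0.001]
force: [-0.0, -5.6, 1.4]
width: 0.133
```

servo_tool --targets "0.005 0 0 0 0 0 0;0.01 0 0 0 0 0 0"

```text
t: 30.47
eef_pos: [0.5541, -0.0393, 0.0367]
tool_rot: [0.69, 0.724, -0.001, 0.001]
force: [-0.4, -6.4, 0.9]
width: 0.141
```

servo_tool --targets "0 0 0 0 0 0 0.5;0 0 0 0 0 0 0.5;0 0 0 0 0 0 0.5;0 0 -0.3 0 0 0 0.5;0 0 -0.7 0 0 0 0.5"

```text
t: 30.88
eef_pos: [0.5503, -0.0367, 0.1038]
tool_rot: [0.69, 0.724, -0.002, -0.004]
force: [2.1, 0.7, -0.0]
width: 0.499
```

servo_tool --targets "0 0 -0.3 0 0 0.08 0.5;0 0 -0.6 0 0 0.092 0.5;0 0 -0.64 0 0 0.092 0.5;0 0 -0.64 0 0 0.092 0.5"

```text
t: 31.22
eef_pos: [0.5554, -0.0376, 0.1729]
tool_rot: [0.74, 0.673, 0.002, 0.002]
force: [0.5, 0.5, -0.7]
width: 0.501
```

```bash
python3 p.py .549 .0783 .17 -5.4
```

```text
t 31.22 p [ 0.5554 -0.0376  0.1729] yaw -5.47 z-axis [ 5.e-03 -8.e-04 -1.e+00] j6 1.47 F [ 0.55  0.51 -0.7 ] w 0.501
shift [ 1.148  -0.1741  0.0274]
turn [ 0.0032  0.0002 -0.0007]
```

servo_tool --targets "0.3 -0.05 0 0 0 0 0.5;0.6 -0.1 0 0 0 0 0.5;0.9 -0.16 0 0 0 0 0.5;1 -0.17 0 0 0 0 0.5;1 -0.17 0 0 0 0 0.5"

```text
t: 31.63
eef_pos: [0.5449, 0.0659, 0.1688]
tool_rot: [0.739, 0.674, -0.001, -0.001]
force: [0.1, 0.4, -0.2]
width: 0.498
```

```bash
python3 p.py .549 .0783 .17 -5.4
```

```text
t 31.63 p [0.5449 0.0659 0.1688] yaw -5.27 z-axis [-2.9e-03  5.0e-04 -1.0e+00] j6 1.65 F [ 0.15  0.39 -0.18] w 0.498
shift [ 0.1274  0.0295 -0.0119]
turn [-0.0019 -0.0001  0.0015]
```

servo_tool --targets "0.12 0.02 0 0 0 0 0.5;0.12 0.02 0 0 0 0 0.5;0.12 0.02 0 0 0 0 0.5"

```text
t: 31.88
eef_pos: [0.5497, 0.0749, 0.17]
tool_rot: [0.74, 0.672, -0.0, -0.0]
force: [0.3, 0.4, 0.7]
width: 0.504
```

```bash
python3 p.py .549 .0783 .1138 -5.48
```

```text
t 31.88 p [0.5497 0.0749 0.17  ] yaw -5.52 z-axis [-4.e-04 -4.e-04 -1.e+00] j6 1.67 F [0.29 0.42 0.73] w 0.504
shift [ 0.0333 -0.0098  0.5619]
turn [-0.0003  0.0003 -0.0004]
```

servo_tool --targets "0.03 -0.005 0.2 0 0 0 0.5;0.03 -0.005 0.4 0 0 0 0.5;0.03 -0.005 0.55 0 0 0 0.5;0.03 -0.005 0.56 0 0 0 0.3;0.03 -0.005 0.56 0 0 0 0" --squeeze 70

```text
t: 32.3
eef_pos: [0.549, 0.0774, 0.1137]
tool_rot: [0.741, 0.672, -0.001, -0.0]
force: [-0.2, -1.7, -12.5]
width: 0.23
```

servo_tool --targets "0 0 0 0 0 0 0;0 0 0 0 0 0 0;0 0 0 0 0 0 0"

```text
t: 32.55
eef_pos: [0.5488, 0.0774, 0.1137]
tool_rot: [0.741, 0.672, -0.001, 0.0]
force: [3.3, -2.8, -17.4]
width: 0.228
```

```bash
python3 p.py
```

```text
t 32.55 p [0.5488 0.0774 0.1137] yaw -5.55 z-axis [-0.0013 -0.0017 -1.    ] j6 1.68 F [  3.28  -2.77 -17.41] w 0.228
```

Back off 0.1 rad (5.7°, −0.064 units).

servo_tool --targets "0 0 0.01 0 0 -0.03 0;0 0 0.01 0 0 -0.064 0;0 0 0.01 0 0 -0.064 0"

```text
t: 32.8
eef_pos: [0.5491, 0.0775, 0.1137]
tool_rot: [0.705, 0.709, -0.001, 0.001]
force: [0.8, -5.7, -10.3]
width: 0.234
```

servo_tool --targets "0 0 0 0 0 0 0;0 0 0 0 0 0 0.5;0 0 0 0 0 0 0.5;0 0 0 0 0 0 0.5"

```text
t: 33.13
eef_pos: [0.5505, 0.0791, 0.1151]
tool_rot: [0.706, 0.709, 0.002, 0.001]
force: [-0.1, -0.0, -0.9]
width: 0.502
```

```bash
python3 p.py
```

```text
t 33.13 p [0.5505 0.0791 0.1151] yaw 0.25 z-axis [ 0.0031  0.0014 -1.    ] j6 1.58 F [-0.14 -0.04 -0.86] w 0.502
```

servo_tool --targets "0 0 -0.3 0 0 0 0.5;0 0 -0.56 0 0 -0.02 0.5;0 0 -0.56 0 0 -0.025 0.5"

```text
t: 33.38
eef_pos: [0.553, 0.0791, 0.1755]
tool_rot: [0.691, 0.723, 0.004, 0.003]
force: [1.9, 0.5, 1.0]
width: 0.506
```

```bash
python3 p.py .5542 -.038 .17 2.7
```

```text
t 33.38 p [0.553  0.0791 0.1755] yaw 2.58 z-axis [ 0.0099  0.0011 -1.    ] j6 1.54 F [1.92 0.46 1.04] w 0.506
shift [-1.1705 -0.0414  0.0541]
turn [ 0.0063 -0.0004 -0.0014]
```

servo_tool --targets "-0.3 0 0 0 0 0 0.5;-0.6 0.02 0 0 0 0 0.5;-0.9 0.05 0 0 0 0 0.5;-1 0.05 0 0 0 0 0.5;-1 0.05 0 0 0 0 0.5"

```text
t: 33.8
eef_pos: [0.5595, -0.0231, 0.1702]
tool_rot: [0.693, 0.721, 0.001, 0.001]
force: [-0.3, 0.6, 0.4]
width: 0.5
```

```bash
python3 p.py .5542 -.039 .039 2.7
```

```text
t 33.80 p [ 0.5595 -0.0231  0.1702] yaw 2.30 z-axis [ 2.e-03 -1.e-04 -1.e+00] j6 1.36 F [-0.31  0.55  0.44] w 0.500
shift [-0.1562 -0.0616  1.3121]
turn [ 0.0013  0.0001 -0.0044]
```

servo_tool --targets "-0.15 -0.05 0.3 0 0 -0.004 0.5;-0.15 -0.05 0.7 0 0 -0.004 0.5;-0.15 -0.05 0.9 0 0 -0.004 0.5;-0.15 -0.05 0.95 0 0 -0.004 0.5;-0.15 -0.05 0.95 0 0 -0.004 0.5"

```text
t: 34.22
eef_pos: [0.553, -0.035, 0.0733]
tool_rot: [0.689, 0.725, -0.001, -0.002]
force: [-0.3, -0.3, 1.0]
width: 0.501
```

servo_tool --targets "0 0 0.2 0 0 0 0.5;0 0 0.34 0 0 0 0.4;0 0 0.34 0 0 0 0.3;0 0 0.34 0 0 0 0.3;0 0 0.34 0 0 0 0.3"

```text
t: 34.63
eef_pos: [0.5557, -0.0362, 0.0423]
tool_rot: [0.689, 0.725, 0.001, 0.001]
force: [0.7, 0.1, 0.3]
width: 0.302
```

```bash
python3 p.py .5542 -.039 .038 2.7
```

```text
t 34.63 p [ 0.5557 -0.0362  0.0423] yaw 2.91 z-axis [ 2.7e-03 -3.0e-04 -1.0e+00] j6 1.32 F [0.66 0.11 0.27] w 0.302
shift [-0.0272 -0.0164  0.0432]
turn [0.0017 0.0003 0.0023]
```

servo_tool --targets "-0.025 -0.012 0.043 0 0 0.002 0.3;-0.025 -0.012 0.043 0 0 0.002 0.3;-0.025 -0.012 0.043 0 0 0.002 0;-0.025 -0.012 0.038 0 0 0.002 0;-0.025 -0.012 0.038 0 0 0.002 0" --squeeze 30

```text
t: 35.05
eef_pos: [0.5535, -0.0391, 0.0368]
tool_rot: [0.69, 0.723, 0.0, 0.0]
force: [1.9, -0.7, -1.2]
width: 0.137
```

servo_tool --targets "0 0.004 0.003 0 0 0 0;0 0.004 0.003 0 0 0 0;0 0.004 0.003 0 0 0 0"

```text
t: 35.3
eef_pos: [0.5537, -0.0391, 0.0367]
tool_rot: [0.69, 0.723, -0.0, 0.0]
force: [-1.2, -0.4, 4.0]
width: 0.135
```

servo_tool --targets "-0.005 0 0 0 0 0 0;-0.01 0 0 0 0 0 0;-0.015 0 0 0 0 0 0;-0.02 0 0 0 0 0 0;-0.025 0 0 0 0 0 0"

```text
t: 35.72
eef_pos: [0.5539, -0.0397, 0.0367]
tool_rot: [0.69, 0.724, 0.002, -0.001]
force: [-1.7, 5.6, 4.9]
width: 0.137
```

servo_tool --targets "-0.005 0 0 0 0 0 0;-0.01 0 0 0 0 0 0"

```text
t: 35.88
eef_pos: [0.554, -0.0406, 0.0367]
tool_rot: [0.69, 0.724, 0.002, -0.001]
force: [-1.0, 5.8, 5.3]
width: 0.138
```

servo_tool --targets "-0.005 0 0 0 0 0 0;-0.01 0 0 0 0 0 0"

```text
t: 36.05
eef_pos: [0.5541, -0.0416, 0.0367]
tool_rot: [0.69, 0.724, 0.002, -0.001]
force: [-0.1, 5.6, 4.7]
width: 0.133
```

servo_tool --targets "0 -0.004 -0.012 0 0 0 0;0 -0.004 -0.012 0 0 0 0"

```text
t: 36.22
eef_pos: [0.553, -0.0426, 0.0371]
tool_rot: [0.69, 0.724, 0.0, -0.001]
force: [1.6, 2.9, -3.6]
width: 0.138
```

servo_tool --targets "0.01 0 0 0 0 0 0;0.02 0 0 0 0 0 0;0.03 0 0 0 0 0 0;0.035 0 0 0 0 0 0;0.04 0 0 0 0 0 0"

```text
t: 36.63
eef_pos: [0.5532, -0.0404, 0.0376]
tool_rot: [0.691, 0.723, -0.001, 0.001]
force: [0.7, -4.4, -1.8]
width: 0.133
```

servo_tool --targets "0.005 0 0 0 0 0 0;0.01 0 0 0 0 0 0"

```text
t: 36.8
eef_pos: [0.5531, -0.0389, 0.0375]
tool_rot: [0.69, 0.723, -0.0, 0.0]
force: [0.3, -4.3, -3.0]
width: 0.134
```

servo_tool --targets "0.005 0 0 0 0 0 0;0.01 0 0 0 0 0 0"

```text
t: 36.97
eef_pos: [0.553, -0.0376, 0.0375]
tool_rot: [0.69, 0.723, -0.0, 0.0]
force: [0.2, -3.8, -2.3]
width: 0.136
```

servo_tool --targets "0 0 0.005 0 0 0 0;0 0 0.005 0 0 0 0.5;0 0 0.005 0 0 0 0.5;0 0 0.005 0 0 0 0.5;0 0 -0.2 0 0 0 0.5"

```text
t: 37.38
eef_pos: [0.5504, -0.0363, 0.0548]
tool_rot: [0.69, 0.724, -0.001, -0.003]
force: [-0.0, 0.6, 0.1]
width: 0.503
```

servo_tool --targets "-0.1 0 -0.3 0 0 0 0.5;-0.3 0 -0.6 0 0 0 0.5;-0.5 0 -0.9 0 0 0 0.5;-0.6 0 -1 0 0 0 0.5;-0.6 0 -1 0 0 0 0.5"

```text
t: 37.8
eef_pos: [0.5585, -0.0995, 0.1609]
tool_rot: [0.691, 0.723, 0.002, 0.003]
force: [0.1, 0.1, -0.7]
width: 0.501
```

servo_tool --targets "0 0 0 0 0 0 0.5;0 0 0 0 0 0 0.5;0 0 0 0 0 0 0.5"

```text
t: 38.05
eef_pos: [0.5544, -0.096, 0.1555]
tool_rot: [0.69, 0.724, -0.001, -0.002]
force: [-0.4, -0.5, -0.1]
width: 0.501
```

```bash
python3 p.py
python3 - <<'E'
from workcell import r
import cv2,numpy as np
c=r.calibration("wrist");im,d=r.capture("wrist");cv2.imwrite("pics/w14.png",im[:,:,::-1])
im2,d2=r.capture("top");cv2.imwrite("pics/t14.png",cv2.resize(im2[130:250,130:290,::-1],None,fx=4.5,fy=4.5,interpolation=cv2.INTER_CUBIC))
E
```

```text
t 38.05 p [ 0.5544 -0.096   0.1555] yaw 2.75 z-axis [-0.0036  0.0017 -1.    ] j6 1.22 F [-0.36 -0.47 -0.11] w 0.501
```

View pics/w14.png

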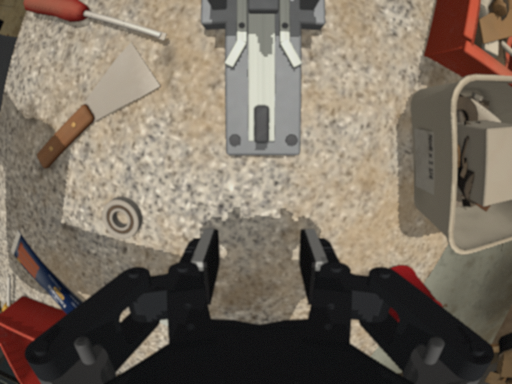

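View pics/t14.png

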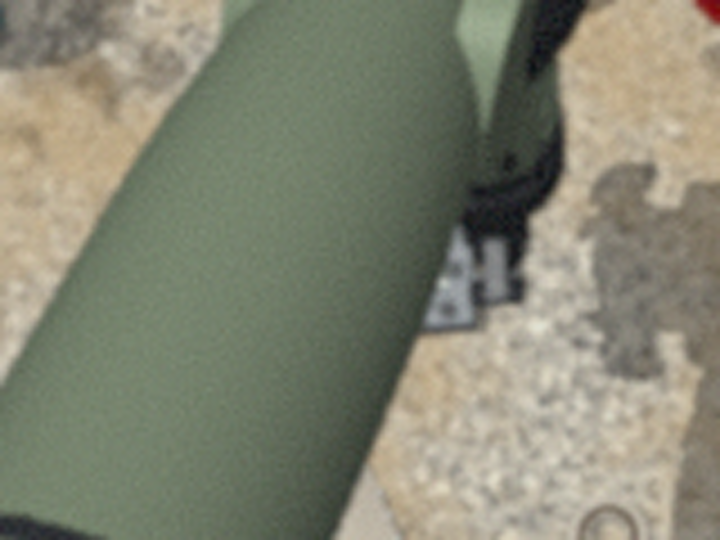

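```bash
python3 -c "
from workcell import r;print(r.close_job())"
```

```text
the job is handed in; nothing more can be done
None
```

The job is handed in: the larger blade lies flat and released in the channel, dragging lightly under the shoe. I handed in at about 38 s of the 72 s, with the arm clear of everything; no verdict was reported.

**Blade position:** the nose is about 33 mm beyond the knob axis, against the 18 mm needed. I worked this out two ways: from the gripper position, and from the last wrist picture, which shows the tail about 13 mm inside the bed end. The last top picture was blocked by the arm, so it confirms nothing.

**Knob setting:** I turned the knob in stages and tugged the tab after each one. Angles are from fully backed off:

| Knob angle | Tug reading | What it showed |
|---|---|---|
| 1.9 rad | about 1.6 N | explained by my grip pressing down on the blade |
| 2.5 rad | about 0 N | no shoe force yet |
| 3.28 rad | 5–6 N both ways | shoe force of about 8 N |
| about 3.18 rad (final) | 5.6 N pulling, 4.1 N pushing | shoe force of about 6 to 7.6 N |

**Disagreement in the last check:** the two final readings differ because my grip pressed down with about 5 N during the pull and lifted with about 2.5 N during the push. Corrected for that, they put the shoe force at 6 to 7.6 N, inside the 4 to 11 N window. That means a pull of about 4 N, assuming a friction of 0.3.

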